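# Hang the plate shelf on the motorised column

## Robot

A 6-joint arm with a two-finger parallel gripper is mounted at the origin on the work surface. World frame = base frame: x ahead of the robot, y to its left, z up, the work surface at z = 0. Lengths are in m, angles in rad, forces in N, time in s.
With the tool pointing down it reaches from about 0.35 to 1 m from the base axis. Payload 7.1 kg.
Tool frame: the origin (TCP) lies on the centre line of the jaws, within the pads' length; the fingertips stand 17 mm ahead of it and the grasp point (between the pads) lies 2 mm behind it; y points along the fingers, x is the direction in which the jaws open and shut, and the axes are right-handed (so a half turn about y gives the same grasp; the last joint's range is limited). The gripper opens to 85 mm and grips with 20 to 120 N. Pads are 22 mm wide; open, the fingers measure 114 mm over their backs; the gripper's body (76 mm by 85 mm) begins 54 mm behind the grasp point. The pads swing forward as they close: fully open they stand 13 mm farther back than shut.
Start: joints at [-1.308, 0.423, 1.63, -0, 1.089, -0.019], TCP at [0.174, -0.6, 0.225] pointing down, gripper open.
Joint ranges: [-3, 3], [-0.9, 2.11], [0.09, 2.58], [-1.31, 4.45], [0.11, 2.69], [-2.54, 2.54]. Speed limits (rad/s): [2.39, 2.39, 3.01, 3.14, 3.14, 3.14].

## Interface

Orientations are given as a unit quaternion [w, x, y, z].
In Python, from plant import status, eyes, ctrl gives the robot as it stands.
- The arm moves only by the tool servo_tool, never from a script. Its argument "plan" is a list of rows, each an object with "slide": the shift along the tool's x, y, z in m, a list of three; "turn": the turn about the tool's y in rad; "jaw": the opening, from 0 (shut) to 1 (fully open). A call has 1 to 12 rows; each row is the pose to reach, as a shift and turn from the pose commanded when the call began, along the tool's axes at that moment; what a row does not reach only later rows make up. A row lasts 1/10 s, in which the tool goes at most 50 mm and 8.59 degrees, less where a joint would pass 70% of its speed; a pose out of reach is approached as far as the arm can. A call with a gripper value outside its range is refused whole. The fingers move at their own pace and stop on an object; the grip force is fixed at half the most. Time passes only in rows, so rows that repeat a pose let the fingers close. It gives the time, the measured TCP pose, the force and the opening at its end, in the units of the state.
- status.state(): the state, without advancing time (a new reading comes with each control period).
- eyes.grab_frame(name): name is "side" or "top" or "wrist"; returns the picture (480x640x3 uint8, red, green, blue); there is no depth.
- eyes.camera_params(name): a dict with "mtx" (3x3 intrinsics, pixels), "k1" (the pictures are not rectified: a ray, as slopes to the right and down, at radius r is drawn at 1 + k1 r^2 times it, then the intrinsics apply), "eye" and "attitude" of the camera in the world; the wrist camera has in their place "tool_from_camera" (4x4, takes a point from camera to tool coordinates, whose origin is the TCP and whose axes are the tool frame's). Camera axes: x right, y up, looking along -z (the intrinsics and any distortion apply to the point x, -y, -z); pixel columns grow to the right and rows downward; lengths in m; the calibration is good to about 2 mm. A picture is of the moment at which its call begins: read the wrist's pose just before it. camera_params takes no time and is no camera call.
- ctrl.close_job(): hands the job in, once; it reports no verdict.
The state is a dict: "time": time; "joint_positions": joint angles; "qd": joint speeds; "joint_torque": joint torques, N m; "ee_pos": TCP position; "eef_rot": TCP orientation; "wrist_force": force on the tool from outside, world axes, zero at the start; "moment": the same for the moment, N m; "gripper_width": finger opening in m.
Only numpy, scipy, OpenCV 4.12 (cv2) and the standard library are available. Lean on these libraries where they do the work, as an engineer would, in place of code of your own. Each camera call takes 0.05 s, during which the arm holds its last target. There are 200 camera calls.

## Task

First set the jog switch of the motorised column to its centre off position, so that the carriage cannot be driven. Then take the small metal shelf bracket, push its four hook tabs into the four slots of the carriage plate and lower it until the hooks engage, so that it hangs level by itself with its back flat against the plate; let go. Leave the other things on the bench where they stand.

Things in the scene. Friction and masses are not known exactly. Their poses are not given: they have to be found in the camera images.
- column: Fixed motorised column, origin under its middle: two rails (172 mm over their outsides) on a grey foot, cross bar on top (289 mm high). Across their front is the carriage: an upright steel plate 172 wide, 144 tall, 4 thick (mm), with 4 upright slots 10 wide x 28 tall, centres 25 mm left/right of and 25 mm above/below the plate's middle; 40 mm free behind. Axes as column_face.
- column_face (a point): Point in the carriage plate's front surface, on its centre line, at the height of the plate's middle when at mid travel. The carriage stands firm, anywhere from 14 mm below to 14 mm above mid travel; this point does NOT follow it: the slots' true height must be seen or felt. Axes: x horizontal, into the plate, away from the robot; z up; y along the plate.
- bracket_grip (a point): Loose metal shelf bracket, 0.22-0.45 kg, standing on its tray (130 x 90 mm, rim 12 mm high) with an upright back plate 90 x 90 mm at +x. Held by its upright middle web: 12 mm thick, up to 66 mm above the underside, reaching 120 mm from the mounting (outer) face. The point: in the web, 80 mm from that face, 45 mm above the underside. x to the mounting face, y across the web, z up.
- bracket_face (a point): Point on the bracket's mounting face amid its 4 hook tabs, 50 mm above the underside; same axes as bracket_grip, from which it is 80 mm along x and 5 mm up. Tabs enter the slots when it is 1 to 9 mm above the middle of the slot pattern; hooked, it is 9 mm below that. Keep the face against the plate on the way down. Hanging free, the bracket leans about 0.03 rad.
- bracket_tab (a point): Mid height of the outer end of the upper left (+y) tab's neck. Tabs are 5 mm wide and stand 11 mm out of the face, 25 mm left/right of bracket_face; necks are 10 mm tall, mid height 25 mm above/below bracket_face; the outer 5 mm carry a lip that hangs 10 mm below the neck (20 mm tall over all). Between face and lip is a 6 mm gap for the 4 mm plate. Necks end up resting on the slots' lower ends.
- jog_pivot (a point): Jog switch box, fixed, grey, 120 x 100 x 50 mm; the point is its toggle's pivot, at the middle of the box, 45 mm above the bench. x along the toggle's swing, z up, y along the pivot axis. The toggle is a black paddle, 16 mm (x) by 12 mm (y), from 30 to 80 mm from the pivot, on a thin stem.
- jog (a joint): Toggle angle, rad: 0 is upright, the centre off detent; positive leans to +x of jog_pivot. Rests at +0.5 (up), 0 (off) or -0.5 (down); past about 0.28 either side of upright it snaps away to the next rest, over a sprung hump of about 2 to 4 N at the paddle. At the start it is at up (+0.5).
- wellplate: Bystander: flat multiwell plate, 86 x 128 x 14 mm, origin under its centre.
- bottle: Bystander: amber bottle, 68 mm across, 130 mm tall, origin under its centre.
- dishes: Bystander: stack of three round dishes, 92 mm across, 44 mm tall, origin under its centre.
- beaker: Bystander: glass beaker, 72 mm across, 95 mm tall, origin under its centre.
- tipbox: Bystander: grey box with clear lid, 85 x 120 x 71 mm, origin under its centre.
- mouse: Bystander: black computer mouse, 105 x 60 x 30 mm, origin under its centre.
There are look-alikes about, which are no part of the job. Leave any green or orange look-alike of the part that bears jog_pivot alone.

How it is judged:
On the way, in this order (a step that is already met when the one before it is completed fails the run):
1. the toggle rests at centre off while the bracket still stands where it was (value of joint jog between -0.12 and 0.12 rad and distance of bracket_face from where it was at the start of the episode below 0.02 m), for 0.3 s.
2. the bracket is in the slots with its back against the carriage plate (x of bracket_face in the frame of column_face between -0.004 and 0.003 m and y of bracket_face in the frame of column_face between -0.006 and 0.006 m and z of bracket_face in the frame of column_face between -0.028 and 0.01 m and angle between the z axis of bracket_face and the z axis of column_face, either way round below 0.06 rad and angle between the x axis of bracket_face and the x axis of column_face, either way round below 0.06 rad), for 0.2 s.
At the end, for the whole second after the job is handed in: Toggle at centre off (within 0.12 rad). Bracket let go, at rest, hanging in the slots: face within 4 mm of the plate, within 6 mm sideways, level and square within 0.06 rad, bracket_face 28 mm below to 10 mm above column_face (all of step 2 and value of joint jog between -0.12 and 0.12 rad and contact force between the fingers and bracket below 0.05 N and linear speed of bracket below 0.01 m/s); the robot touches nothing.
It fails at once if a bystander on the bench is moved more than 30 mm (distance of any of wellplate, bottle, dishes, beaker, tipbox, mouse from where it was at the start of the episode above 0.03 m).
It also fails if it takes over 58 s, if anything falls off the work surface, if the arm or the gripper's body presses on something with over 40 N, if the wrist force passes 120 N, or if a joint passes its speed limit or range.

## Working session

There is one attempt and no reset: what is moved stays moved. The work goes in short steps, Python scripts to look and compute and a tool call to move; the robot and the scene stay as the last step left them, time stands still between calls to the robot, and variables do not carry over. Pictures are saved under pics/ and viewed, about 8 in all and at most 12, crops included, and the job is handed in when it is done.

Besides the shell and the picture viewer there is one more tool, called as name(argument=value, ...), one argument or row to a line, values as JSON. servo_tool: Moves the arm, as the interface text tells. Its arguments: {"type":"object","properties":{"plan":{"type":"array"}},"required":["plan"]}

```bash
mkdir -p pics; ls; cat > h.py <<'E'
import numpy as np, cv2
from plant import status, eyes, ctrl
from scipy.spatial.transform import Rotation as R
def rq(q): return R.from_quat([q[1],q[2],q[3],q[0]]).as_matrix()
def grab(n,f):
    im=eyes.grab_frame(n); cv2.imwrite('pics/'+f,im[:,:,::-1]); return im
E
python3 - <<'E'
from h import *
print(status.state())
for n in('side','top','wrist'):
    print(n,eyes.camera_params(n)); grab(n,n+'0.png')
E
```

```text
pics
{'time': 0.0, 'joint_positions': array([-1.30799143e+00,  4.23858868e-01,  1.63069263e+00, -9.01049624e-06,
        1.08861861e+00, -1.90027022e-02]), 'qd': array([ 2.23827920e-04, -8.55794048e-05, -7.93755858e-04,  5.78299963e-04,
        1.32845322e-03,  2.44845978e-04]), 'joint_torque': array([-2.48389122e-03, -5.57381845e+01, -2.81737304e+01, -1.93930036e-04,
        7.22839177e-03, -3.29243960e-05]), 'ee_pos': array([ 0.17368173, -0.59979497,  0.22433342]), 'eef_rot': array([ 0.56560572, -0.5649232 ,  0.42526554, -0.42438329]), 'wrist_force': array([ 0.52406003, -0.55640218, -0.71713845]), 'moment': array([-0.05274831,  0.03867276, -0.02693213]), 'gripper_width': 0.08558754016563887}
side {'mtx': array([[477.09182868,   0.        , 318.3840259 ],
       [  0.        , 477.09182868, 232.06639527],
       [  0.        ,   0.        ,   1.        ]]), 'k1': -0.12126631289082843, 'eye': array([0.47648256, 1.05987346, 0.87006193]), 'attitude': array([-0.01664678, -0.01559594,  0.45853328,  0.88838442])}
top {'mtx': array([[459.26400171,   0.        , 326.38599577],
       [  0.        , 459.26400171, 247.19161552],
       [  0.        ,   0.        ,   1.        ]]), 'k1': 0.014827018483891688, 'eye': array([0.33145483, 0.02187521, 1.07179728]), 'attitude': array([-0.66813584, -0.07625862,  0.08006615,  0.73577751])}
wrist {'mtx': array([[339.36478344,   0.        , 323.53861552],
       [  0.        , 339.36478344, 241.82482612],
       [  0.        ,   0.        ,   1.        ]]), 'k1': -0.06586281972562356, 'tool_from_camera': array([[ 9.99999260e-01,  1.18699048e-03,  2.65885122e-04,
        -2.22006141e-04],
       [-9.64177781e-05,  2.95242703e-01, -9.55422282e-01,
        -1.47325827e-01],
       [-1.21257779e-03,  9.55421550e-01,  2.95242599e-01,
         7.50934699e-02],
       [ 0.00000000e+00,  0.00000000e+00,  0.00000000e+00,
         1.00000000e+00]])}
```

View pics/top0.png

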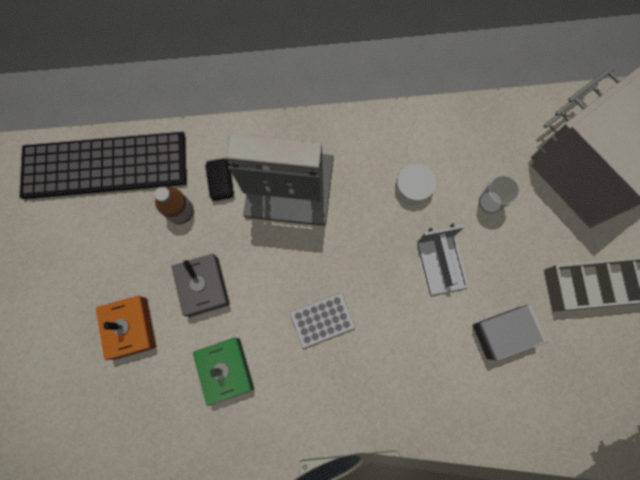

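View pics/side0.png

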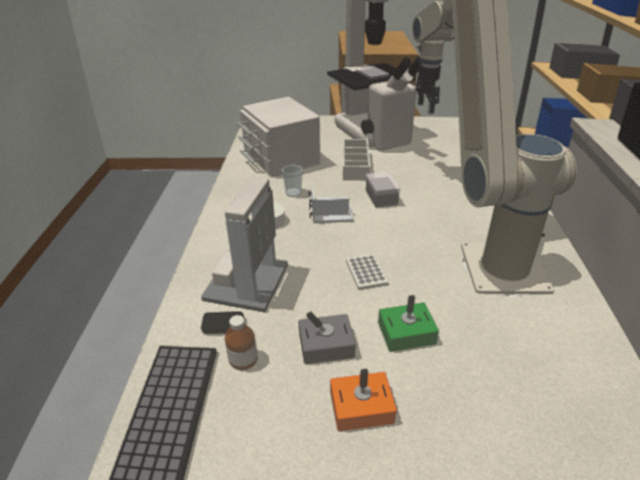

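The top view shows three toggle boxes: grey at (200,285), orange at (125,327) and green at (222,370). Grey matches the description. The column is at (285,180) and the bracket on its tray at (440,260). I'll confirm these with enlarged crops.

```bash
cat >> h.py <<'E'
def campose(n,st=None):
    p=eyes.camera_params(n)
    if n!='wrist': return p,rq(p['attitude']),np.array(p['eye'])
    st=st or status.state(); T=p['tool_from_camera']; Q=rq(st['eef_rot'])
    return p,Q@T[:3,:3],Q@T[:3,3]+st['ee_pos']
def rays(n,uv,st=None):
    p,A,e=campose(n,st); uv=np.atleast_2d(np.array(uv,float)); M=p['mtx']
    d=cv2.undistortPoints(uv[:,None],M,np.array([p['k1'],0,0,0.]))[:,0]
    return e,np.c_[d[:,0],-d[:,1],-np.ones(len(d))]@A.T
def onplane(n,uv,z,st=None):
    e,d=rays(n,uv,st); return e+d*((z-e[2])/d[:,2])[:,None]
def proj(n,X,st=None):
    p,A,e=campose(n,st); c=(np.atleast_2d(X)-e)@A; s=np.c_[c[:,0]/-c[:,2],-c[:,1]/-c[:,2]]
    s=s*(1+p['k1']*(s**2).sum(1))[:,None]; M=p['mtx']
    return np.c_[s[:,0]*M[0,0]+M[0,2],s[:,1]*M[1,1]+M[1,2]]
def tri(obs):
    P=[];
    A=np.zeros((3,3));b=np.zeros(3)
    for n,uv,st in obs:
        e,d=rays(n,uv,st);d=d[0]/np.linalg.norm(d[0]);S=np.eye(3)-np.outer(d,d);A+=S;b+=S@e
    return np.linalg.solve(A,b)
E
python3 - <<'E'
from h import *
t=cv2.imread('pics/top0.png'); s=cv2.imread('pics/side0.png')
def c(im,x,y,w,h,k): return cv2.resize(im[y:y+h,x:x+w],None,fx=k,fy=k,interpolation=cv2.INTER_CUBIC)
A=c(t,160,240,80,80,5)[:300]; 
o=np.zeros((600,800,3),np.uint8)
o[:300,:400]=c(t,150,245,100,75,4); o[:300,400:]=c(t,395,215,100,75,4)
o[300:,:400]=c(t,220,130,133,100,3)[:300,:400] if False else cv2.resize(t[130:230,220:353],(400,300)); o[300:,400:]=cv2.resize(s[180:280,220:353],(400,300))
cv2.imwrite('pics/c1.png',o)
print(onplane('top',[[200,285],[440,260],[285,180],[222,370]],0.05))
print(proj('top',[[0.5,0.2,0],[0.17,-.6,.2]]),proj('side',[[0.5,0.2,0]]))
E
```

```text
[[ 0.50203539  0.29523457  0.05      ]
 [ 0.50664942 -0.24768139  0.05      ]
 [ 0.73219211  0.08682885  0.05      ]
 [ 0.31336923  0.25442776  0.05      ]]
[[246.45526623 284.92221205]
 [685.93082324 410.1610321 ]] [[328.27161218 315.34829055]]
```

View pics/c1.png

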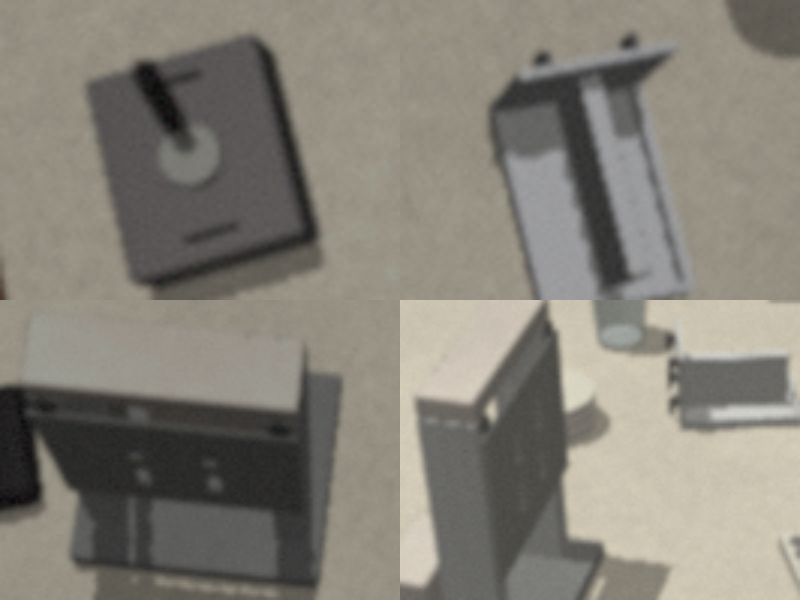

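The grey box has its toggle leaning away from the robot (+0.5) and its pivot disc at about (197,283). The bracket's hooks face away from the robot, and the upper slots appear on the dark carriage plate. Next I'll work out the poses.

```bash
python3 - <<'E'
from h import *
np.set_printoptions(precision=4,suppress=True)
print(rq(status.state()['eef_rot']))
c=onplane('top',[[172.5,267],[214.5,254.3],[228,304.5],[183.8,315]],.05)
print('box',c,c.mean(0)); print('yaw',[np.degrees(np.arctan2(*(v[1::-1]))) for v in (c[0]-c[3],c[1]-c[2])], 'len',np.linalg.norm(c[0]-c[3]),np.linalg.norm(c[0]-c[1]))
print('disc',onplane('top',[[197,283.2]],.052))
# crossbar top z=.289 (crop scale 3, off 220,130)
q=np.array([[28,15],[303,40],[300,110],[25,92]])/3+[220,130]
b=onplane('top',q,.289); print('bar',b,np.linalg.norm(b[3]-b[2]))
f=onplane('top',np.array([[72,262],[318,283]])/3+[220,130],.0); print('foot front',f)
# plate corners top view (upper-left/right, lower-left/right), slots
pl=np.array([[35,118],[305,143],[80,190],[310,212]])/3+[220,130]; print(pl)
# bracket: tab ends z~.1 ; 
print('tabs',onplane('top',[[430,230],[452.5,225.5]],.08))
E
```

```text
[[ 0.2781 -0.0003  0.9605]
 [-0.9605  0.0011  0.2781]
 [-0.0012 -1.     -0.    ]]
box [[0.549  0.3556 0.05  ]
 [0.5692 0.26   0.05  ]
 [0.4524 0.2349 0.05  ]
 [0.4388 0.3331 0.05  ]] [0.5024 0.2959 0.05  ]
yaw [np.float64(11.532900892291577), np.float64(12.111171953936735)] len 0.11250281869095513 0.09769052497904833
disc [[0.5064 0.3012 0.052 ]]
bar [[0.7363 0.1673 0.289 ]
 [0.7033 0.0002 0.289 ]
 [0.6579 0.0063 0.289 ]
 [0.6857 0.1717 0.289 ]] 0.16771287385657674
foot front [[ 0.6656  0.1964  0.    ]
 [ 0.6288 -0.0001  0.    ]]
[[231.6667 169.3333]
 [321.6667 177.6667]
 [246.6667 193.3333]
 [323.3333 200.6667]]
tabs [[ 0.5711 -0.2278  0.08  ]
 [ 0.5765 -0.2792  0.08  ]]
```

servo_tool(
  plan=[
    {"slide": [-0.44,0,0.37],"turn": -1.75,"jaw": 0},
    {"slide": [-0.44,0,0.37],"turn": -1.75,"jaw": 0},
    {"slide": [-0.44,0,0.37],"turn": -1.75,"jaw": 0},
    {"slide": [-0.44,0,0.37],"turn": -1.75,"jaw": 0},
    {"slide": [-0.44,0,0.37],"turn": -1.75,"jaw": 0},
    {"slide": [-0.44,0,0.37],"turn": -1.75,"jaw": 0},
    {"slide": [-0.44,0,0.37],"turn": -1.75,"jaw": 0},
    {"slide": [-0.44,0,0.37],"turn": -1.75,"jaw": 0},
    {"slide": [-0.44,0,0.37],"turn": -1.75,"jaw": 0},
    {"slide": [-0.44,0,0.37],"turn": -1.75,"jaw": 0},
    {"slide": [-0.44,0,0.37],"turn": -1.75,"jaw": 0},
    {"slide": [-0.44,0,0.37],"turn": -1.75,"jaw": 0},
  ],
)

```text
time: 1.35
ee_pos: [0.4077, -0.0718, 0.2253]
eef_rot: [0.688, -0.688, -0.165, 0.164]
wrist_force: [-0.3, -0.3, 0.2]
gripper_width: -0.0002
```

```bash
cat > go.py <<'E'
import sys
from h import *
np.set_printoptions(precision=4,suppress=True)
# go.py x y z yawdeg(of tool z): slide & turn from the current measured pose
x,y,z,w=map(float,sys.argv[1:5]); s=status.state(); Q=rq(s['eef_rot'])
yaw=np.arctan2(Q[1,2],Q[0,2]); d=np.arctan2(np.sin(np.radians(w)-yaw),np.cos(np.radians(w)-yaw))
print('t',s['time'],'pos',s['ee_pos'],'yaw',np.degrees(yaw),'j',s['joint_positions'],'F',s['wrist_force'])
print('slide',Q.T@(np.array([x,y,z])-s['ee_pos']),'turn',-d)
E
python3 go.py .581 .315 .225 192
```

```text
t 1.35 pos [ 0.4077 -0.0718  0.2253] yaw 116.8722622328865 j [-0.2035  0.1054  2.0714  0.0006  0.9642 -0.6729] F [-0.3013 -0.312   0.2242]
slide [0.3294 0.0005 0.2667] turn -1.3112263836110238
```

servo_tool(
  plan=[
    {"slide": [0.329,0,0.267],"turn": -1.311,"jaw": 0},
    {"slide": [0.329,0,0.267],"turn": -1.311,"jaw": 0},
    {"slide": [0.329,0,0.267],"turn": -1.311,"jaw": 0},
    {"slide": [0.329,0,0.267],"turn": -1.311,"jaw": 0},
    {"slide": [0.329,0,0.267],"turn": -1.311,"jaw": 0},
    {"slide": [0.329,0,0.267],"turn": -1.311,"jaw": 0},
    {"slide": [0.329,0,0.267],"turn": -1.311,"jaw": 0},
    {"slide": [0.329,0,0.267],"turn": -1.311,"jaw": 0},
    {"slide": [0.329,0,0.267],"turn": -1.311,"jaw": 0},
    {"slide": [0.329,0,0.267],"turn": -1.311,"jaw": 0},
    {"slide": [0.329,0,0.267],"turn": -1.311,"jaw": 0},
    {"slide": [0.329,0,0.267],"turn": -1.311,"jaw": 0},
  ],
)

```text
time: 2.55
ee_pos: [0.5821, 0.3095, 0.2248]
eef_rot: [0.448, -0.448, -0.547, 0.548]
wrist_force: [-0.7, -0.8, -0.3]
gripper_width: -0.0
```

```bash
python3 go.py .581 .315 .102 192; python3 - <<'E'
from h import *
t=grab('wrist','w1.png')
print(proj('wrist',[[.505,.299,.05],[.505,.299,.125],[.545,.307,.115],[.581,.315,.085]]))
E
```

```text
t 2.55 pos [0.5821 0.3095 0.2248] yaw -168.58850096534934 j [ 0.4707  0.4742  1.5483 -0.0002  1.1205 -1.2991] F [-0.7062 -0.7606 -0.3048]
slide [ 0.0057  0.1228 -0.0002] turn -0.010271279496510499
[[329.00017914 135.43934802]
 [330.60594833 134.58114621]
 [330.02998439 190.53154321]
 [330.06858049 227.52237373]]
```

View pics/w1.png

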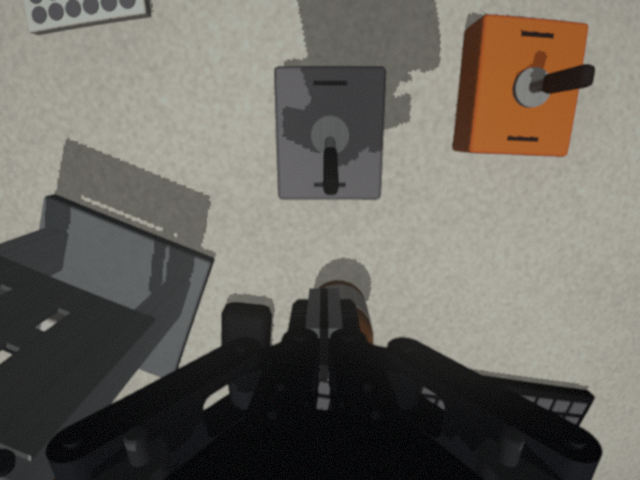

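The wrist view agrees with the projected points: the grey box has its pivot at (329,134) and its paddle tip at (330,190). Now I'll lower beyond the paddle and push it back.

servo_tool(
  plan=[
    {"slide": [0.006,0.05,0],"turn": -0.01,"jaw": 0},
    {"slide": [0.006,0.1,0],"turn": -0.01,"jaw": 0},
    {"slide": [0.006,0.122,0],"turn": -0.01,"jaw": 0},
    {"slide": [0.006,0.122,0.01],"turn": -0.01,"jaw": 0},
    {"slide": [0.006,0.122,0.02],"turn": -0.01,"jaw": 0},
    {"slide": [0.006,0.122,0.03],"turn": -0.01,"jaw": 0},
    {"slide": [0.006,0.122,0.037],"turn": -0.01,"jaw": 0},
    {"slide": [0.006,0.122,0.044],"turn": -0.01,"jaw": 0},
    {"slide": [0.006,0.122,0.05],"turn": -0.01,"jaw": 0},
    {"slide": [0.006,0.122,0.055],"turn": -0.01,"jaw": 0},
    {"slide": [0.006,0.122,0.055],"turn": -0.01,"jaw": 0},
    {"slide": [0.006,0.122,0.04],"turn": -0.01,"jaw": 0},
  ],
)

```text
time: 3.8
ee_pos: [0.5472, 0.3099, 0.1109]
eef_rot: [-0.442, 0.447, 0.554, -0.545]
wrist_force: [-1.1, -0.6, 1.6]
gripper_width: -0.0002
```

```bash
python3 go.py .505 .0 .3 192; python3 - <<'E'
from h import *
a=grab('side','s2.png'); b=grab('wrist','w2.png')
o=np.zeros((400,800,3),np.uint8)
o[:,:400]=cv2.resize(a[280:380,280:380],(400,400)); o[:,400:]=cv2.resize(b[60:360,170:470],(400,400))
cv2.imwrite('pics/c2.png',o[:,:,::-1])
E
```

```text
t 3.8 pos [0.5472 0.3099 0.1109] yaw -167.893264505116 j [ 0.4972  0.5648  1.7007 -0.0021  0.8615 -1.2836] F [-1.1012 -0.5853  1.6352]
slide [-0.2937 -0.1913  0.1036] turn 0.001862885814470939
```

View pics/c2.png

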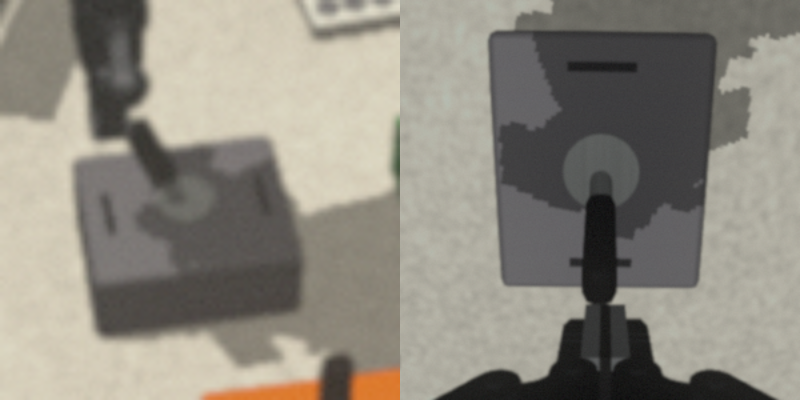

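The paddle is still leaning at +0.5, because the tool lagged and turned back early. I'll push again, further and with a hold.

servo_tool(
  plan=[
    {"slide": [0,0,0],"turn": 0,"jaw": 0},
    {"slide": [0,0,0.005],"turn": 0,"jaw": 0},
    {"slide": [0,0,0.01],"turn": 0,"jaw": 0},
    {"slide": [0,0,0.013],"turn": 0,"jaw": 0},
    {"slide": [0,0,0.016],"turn": 0,"jaw": 0},
    {"slide": [0,0,0.016],"turn": 0,"jaw": 0},
    {"slide": [0,0,0.016],"turn": 0,"jaw": 0},
  ],
)

```text
time: 4.6
ee_pos: [0.5372, 0.3087, 0.1138]
eef_rot: [-0.44, 0.449, 0.558, -0.542]
wrist_force: [12.9, -4.4, 34.2]
gripper_width: -0.0002
```

```bash
python3 go.py .5275 .304 .102 192; python3 - <<'E'
from h import *
b=grab('wrist','w3.png')
g=cv2.cvtColor(b,cv2.COLOR_RGB2GRAY)
# paddle column profile near x=322
for r in range(100,300,6): print(r,g[r,300:345:4].tolist())
E
```

```text
t 4.6 pos [0.5372 0.3087 0.1138] yaw -167.87707042070693 j [ 0.5038  0.5452  1.7298 -0.0038  0.8401 -1.2761] F [12.9159 -4.4186 34.1785]
slide [-0.0026  0.0115  0.0108] turn 0.0021455259067553415
100 [107, 105, 105, 106, 109, 110, 111, 111, 110, 109, 111, 110]
106 [57, 56, 57, 56, 53, 53, 57, 54, 54, 55, 55, 54]
112 [66, 62, 63, 64, 62, 63, 67, 64, 64, 63, 66, 62]
118 [62, 62, 63, 64, 63, 62, 63, 64, 64, 61, 63, 64]
124 [58, 60, 63, 62, 60, 58, 61, 61, 59, 63, 61, 63]
130 [33, 34, 28, 26, 30, 30, 30, 29, 30, 29, 26, 30]
136 [63, 62, 63, 64, 61, 62, 62, 62, 62, 63, 62, 63]
142 [60, 60, 62, 62, 60, 64, 62, 60, 61, 63, 59, 60]
148 [61, 61, 62, 61, 61, 62, 63, 60, 62, 62, 63, 62]
154 [64, 63, 59, 64, 59, 59, 61, 60, 59, 60, 61, 64]
160 [63, 58, 63, 60, 60, 59, 63, 64, 64, 62, 61, 60]
166 [61, 60, 61, 62, 63, 61, 61, 62, 62, 61, 62, 62]
172 [66, 62, 65, 60, 59, 60, 60, 62, 62, 59, 61, 61]
178 [61, 61, 60, 64, 74, 77, 71, 54, 58, 59, 60, 62]
184 [64, 87, 88, 91, 91, 90, 89, 88, 89, 78, 59, 62]
190 [91, 90, 90, 91, 92, 93, 90, 89, 88, 91, 90, 61]
196 [89, 89, 87, 90, 91, 89, 90, 87, 87, 89,
[... 233 characters left out ...]
, 139, 84, 23, 21, 20, 14, 20, 84, 79, 60, 60]
232 [100, 97, 37, 22, 17, 21, 21, 22, 67, 61, 60, 86]
238 [98, 98, 27, 20, 22, 24, 21, 24, 97, 96, 96, 97]
244 [99, 98, 25, 23, 21, 17, 19, 21, 97, 99, 99, 97]
250 [101, 100, 22, 17, 21, 21, 18, 21, 93, 97, 99, 98]
256 [98, 91, 21, 23, 26, 23, 22, 23, 93, 97, 98, 98]
262 [99, 87, 22, 27, 24, 26, 26, 22, 87, 97, 98, 97]
268 [41, 36, 26, 24, 29, 29, 22, 22, 35, 42, 50, 98]
274 [98, 85, 29, 25, 27, 27, 24, 27, 91, 96, 96, 95]
280 [98, 88, 22, 29, 28, 19, 25, 22, 92, 97, 96, 96]
286 [117, 111, 69, 25, 26, 23, 20, 83, 101, 100, 104, 103]
292 [172, 169, 135, 54, 55, 35, 24, 48, 54, 53, 160, 163]
298 [140, 139, 95, 54, 53, 37, 24, 49, 56, 53, 120, 133]
```

```bash
python3 - <<'E'
from h import *
np.set_printoptions(precision=4,suppress=True)
s=status.state();Q=rq(s['eef_rot']);print(Q)
a=grab('side','s3.png'); cv2.imwrite('pics/c3.png',cv2.resize(a[220:390,200:400],None,fx=4,fy=3.5)[:,:,::-1])
print('tip proj',proj('side',[s['ee_pos']+Q@[0,.017,0],s['ee_pos'],[.505,.299,.05]]))
print('bottle cap',tri([('top',[[162,194]],None),('side',[[237,323]],None)]))
E
```

```text
[[-0.2101  0.0246 -0.9774]
 [ 0.9777  0.0103 -0.2099]
 [ 0.0049 -0.9996 -0.0262]]
tip proj [[310.091  319.1887]
 [310.1069 313.7346]
 [324.9272 330.6619]]
bottle cap [0.6947 0.3507 0.123 ]
```

View pics/c3.png

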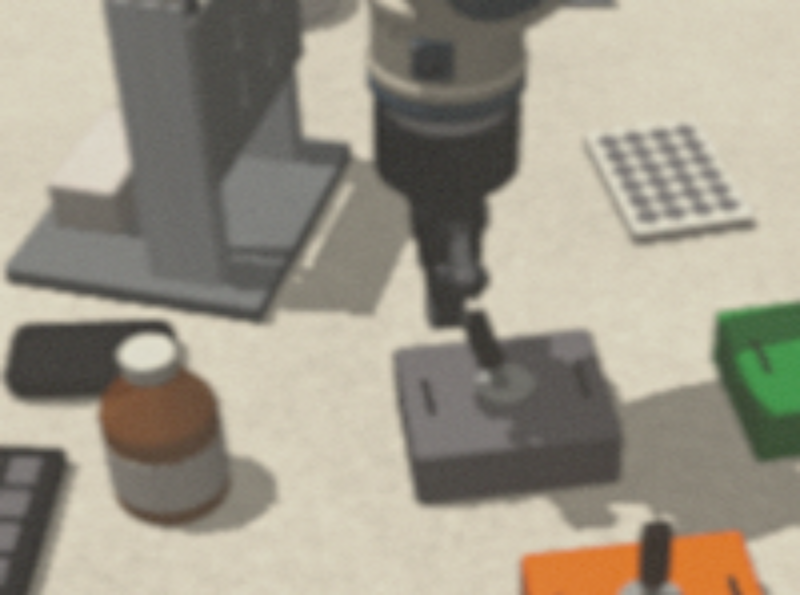

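The force of (13, -4, 34) N points along the paddle's end-face normal, so the fingertip is standing on the paddle's end. I'll back off, go lower and read the pose once it has settled.

servo_tool(
  plan=[
    {"slide": [0,-0.02,-0.01],"turn": 0,"jaw": 0},
    {"slide": [0,-0.02,-0.035],"turn": 0,"jaw": 0},
    {"slide": [0,-0.02,-0.055],"turn": 0,"jaw": 0},
    {"slide": [0,0,-0.055],"turn": 0,"jaw": 0},
    {"slide": [0,0,-0.055],"turn": 0,"jaw": 0},
    {"slide": [0,0,-0.055],"turn": 0,"jaw": 0},
  ],
)

```text
time: 5.3
ee_pos: [0.5799, 0.3166, 0.1044]
eef_rot: [-0.445, 0.445, 0.55, -0.55]
wrist_force: [0.3, 0.3, 0.7]
gripper_width: 0.0003
```

```bash
python3 go.py .581 .315 .085 192; python3 - <<'E'
from h import *
s=status.state();Q=rq(s['eef_rot']);print(Q[:,1])
a=grab('side','s4.png'); b=grab('top','t4.png'); 
print('tip proj',proj('side',[s['ee_pos']+Q@[0,.017,0],s['ee_pos']]))
g=cv2.cvtColor(a,cv2.COLOR_RGB2GRAY)
u=int(proj('side',[s['ee_pos']])[0,0])
for r in range(290,335,2): print(r,g[r,u-16:u+18:2].tolist())
E
```

```text
t 5.3 pos [0.5799 0.3166 0.1044] yaw -167.90265562855524 j [ 0.4817  0.6181  1.6164  0.0001  0.9068 -1.3003] F [0.2669 0.3275 0.7492]
slide [-0.0018  0.0194 -0.0007] turn 0.001698979789995359
[ 2.24517591e-04  2.13282918e-04 -9.99999952e-01]
tip proj [[291.1384708  324.17624983]
 [290.77616071 318.83208464]]
290 [75, 123, 190, 152, 61, 56, 61, 61, 72, 72, 62, 60, 63, 134, 203, 206, 206]
292 [92, 154, 192, 126, 70, 55, 56, 64, 74, 76, 69, 56, 77, 176, 205, 207, 207]
294 [120, 182, 161, 131, 96, 53, 59, 58, 82, 96, 72, 49, 81, 190, 203, 204, 206]
296 [130, 165, 146, 133, 113, 57, 54, 55, 88, 101, 80, 55, 91, 192, 206, 202, 206]
298 [145, 133, 131, 134, 122, 58, 61, 57, 86, 102, 88, 59, 94, 196, 207, 204, 206]
300 [150, 134, 131, 128, 122, 64, 57, 59, 82, 101, 94, 63, 126, 200, 202, 206, 209]
302 [131, 135, 130, 135, 126, 101, 74, 91, 92, 103, 98, 77, 132, 199, 205, 207, 207]
304 [129, 131, 129, 129, 130, 126, 73, 75, 91, 116, 112, 82, 86, 187, 204, 207, 207]
306 [129, 132, 129, 130, 129, 123, 72, 66, 77, 90, 88, 70, 74, 183, 209, 208, 206]
308 [151, 148, 147, 151, 147, 145, 97, 59, 61,
[... 473 characters left out ...]
 [202, 204, 203, 204, 200, 200, 203, 185, 189, 195, 204, 206, 173, 130, 130, 119, 95]
322 [205, 199, 199, 199, 201, 204, 204, 204, 204, 207, 204, 208, 144, 115, 120, 103, 87]
324 [206, 199, 200, 201, 200, 199, 205, 206, 200, 200, 202, 210, 154, 117, 119, 93, 85]
326 [202, 203, 202, 199, 202, 204, 199, 200, 203, 199, 203, 207, 153, 114, 109, 85, 90]
328 [201, 206, 207, 205, 201, 203, 199, 199, 198, 201, 201, 208, 159, 109, 99, 82, 81]
330 [207, 207, 210, 201, 202, 202, 197, 203, 207, 204, 205, 208, 169, 107, 110, 90, 64]
332 [205, 203, 201, 198, 202, 206, 202, 204, 204, 206, 203, 204, 181, 103, 114, 100, 68]
334 [203, 206, 202, 207, 202, 203, 204, 203, 203, 204, 201, 200, 185, 81, 86, 89, 69]
```

The closed fingertips sit almost level with the TCP (row 318.5 against 318.8). I'll lower 20 mm more and push.

servo_tool(
  plan=[
    {"slide": [-0.001,0.02,0],"turn": 0,"jaw": 0},
    {"slide": [-0.001,0.02,0],"turn": 0,"jaw": 0},
    {"slide": [-0.001,0.02,0.02],"turn": 0,"jaw": 0},
    {"slide": [-0.001,0.02,0.03],"turn": 0,"jaw": 0},
    {"slide": [-0.001,0.02,0.036],"turn": 0,"jaw": 0},
    {"slide": [-0.001,0.02,0.042],"turn": 0,"jaw": 0},
    {"slide": [-0.001,0.02,0.048],"turn": 0,"jaw": 0},
    {"slide": [-0.001,0.02,0.053],"turn": 0,"jaw": 0},
    {"slide": [-0.001,0.02,0.053],"turn": 0,"jaw": 0},
    {"slide": [-0.001,0.02,0.053],"turn": 0,"jaw": 0},
  ],
)

```text
time: 6.4
ee_pos: [0.5291, 0.3048, 0.0832]
eef_rot: [-0.444, 0.445, 0.55, -0.55]
wrist_force: [0.7, 1.0, 0.6]
gripper_width: -0.0002
```

```bash
python3 go.py .581 .315 .085 192; python3 - <<'E'
from h import *
b=grab('wrist','w5.png')
g=cv2.cvtColor(b,cv2.COLOR_RGB2GRAY)
for r in range(120,300,8): print(r,g[r,300:345:4].tolist())
E
```

```text
t 6.4 pos [0.5291 0.3048 0.0832] yaw -167.89559550285628 j [ 0.5031  0.5884  1.7431 -0.      0.8099 -1.2789] F [0.7293 0.9987 0.6377]
slide [-0.0009 -0.0018 -0.0529] turn 0.0018222022290468548
120 [54, 50, 51, 52, 53, 51, 53, 56, 53, 56, 58, 60]
128 [66, 64, 66, 64, 66, 62, 62, 65, 62, 63, 65, 65]
136 [64, 64, 64, 61, 64, 61, 62, 61, 63, 64, 62, 63]
144 [48, 51, 48, 52, 55, 55, 56, 56, 54, 56, 58, 56]
152 [48, 42, 45, 46, 46, 44, 40, 42, 40, 40, 35, 37]
160 [62, 61, 64, 66, 60, 63, 62, 63, 63, 63, 62, 61]
168 [61, 60, 61, 62, 62, 67, 62, 59, 61, 62, 59, 63]
176 [61, 62, 60, 60, 62, 58, 62, 63, 63, 63, 59, 62]
184 [63, 61, 60, 62, 62, 59, 62, 59, 62, 62, 61, 61]
192 [64, 62, 60, 61, 61, 60, 61, 58, 61, 62, 61, 61]
200 [62, 60, 61, 63, 61, 61, 60, 59, 64, 59, 64, 61]
208 [61, 57, 76, 91, 90, 90, 90, 92, 87, 85, 63, 59]
216 [88, 89, 89, 93, 92, 90, 88, 87, 88, 88, 89, 90]
224 [88, 90, 86, 89, 90, 87, 88, 90, 89, 87, 87, 89]
232 [88, 89, 85, 92, 46, 34, 32, 37, 71, 88, 89, 91]
240 [91, 87, 85, 25, 13, 21, 10, 22, 14, 68, 88, 90]
248 [88, 127, 82, 16, 16, 21, 18, 19, 17, 40, 86, 88]
256 [104, 135, 66, 24, 14, 19, 17, 17, 15, 25, 87, 80]
264 [97, 100, 43, 21, 20, 19, 15, 19, 19, 16, 61, 94]
272 [98, 97, 20, 21, 20, 24, 19, 24, 17, 17, 81, 96]
280 [98, 97, 23, 17, 24, 22, 22, 27, 14, 18, 73, 96]
288 [98, 94, 21, 23, 24, 25, 23, 25, 18, 18, 84, 96]
296 [97, 95, 25, 24, 21, 22, 20, 25, 12, 20, 87, 96]
```

servo_tool(
  plan=[
    {"slide": [0,0,-0.03],"turn": 0,"jaw": 0},
    {"slide": [0,-0.05,-0.04],"turn": 0,"jaw": 0},
    {"slide": [0,-0.1,-0.04],"turn": 0,"jaw": 0},
    {"slide": [-0.05,-0.15,-0.02],"turn": 0.15,"jaw": 0.5},
    {"slide": [-0.088,-0.177,-0.012],"turn": 0.38,"jaw": 1},
    {"slide": [-0.088,-0.177,-0.012],"turn": 0.38,"jaw": 1},
    {"slide": [-0.088,-0.177,-0.012],"turn": 0.38,"jaw": 1},
    {"slide": [-0.088,-0.177,-0.012],"turn": 0.38,"jaw": 1},
    {"slide": [-0.088,-0.177,-0.012],"turn": 0.38,"jaw": 1},
  ],
)

```text
time: 7.35
ee_pos: [0.5587, 0.2217, 0.2589]
eef_rot: [0.54, -0.54, -0.456, 0.457]
wrist_force: [-0.3, 0.6, 0.3]
gripper_width: 0.0842
```

```bash
python3 go.py .58 .22 .26 170; python3 - <<'E'
from h import *
import pickle
s=status.state(); pickle.dump(s,open('w6.pkl','wb'))
b=grab('wrist','w6.png'); print(proj('wrist',[[.505,.299,.05],[.505,.299,.125]],s))
E
```

```text
t 7.35 pos [0.5587 0.2217 0.2589] yaw 170.43175024395745 j [ 0.3579  0.3526  1.6535  0.0003  1.1372 -1.0461] F [-0.2736  0.6483  0.3173]
slide [ 0.0019 -0.0011 -0.0213] turn 0.007535463303346202
[[389.62821726 148.2918243 ]
 [406.88421063 150.94716346]]
```

View pics/w6.png

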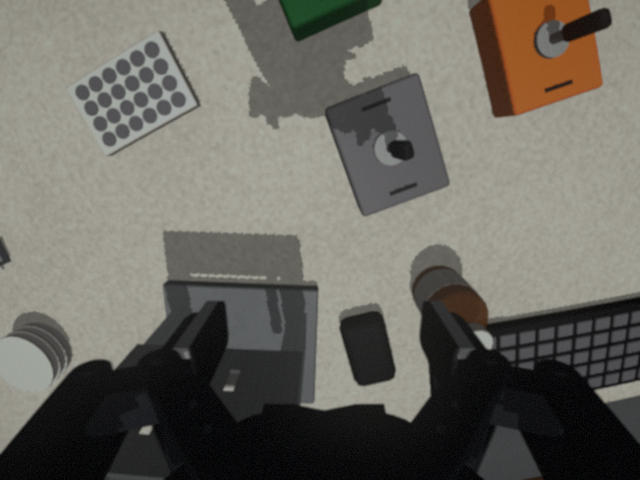

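The toggle is upright: its tip is at (403,149), against (407,151) predicted. Only one slot shows past the open finger, at (232,380). I'll close the jaws and shift sideways for two views of the plate.

servo_tool(
  plan=[
    {"slide": [0.03,0,0],"turn": 0,"jaw": 0},
    {"slide": [0.03,0,0],"turn": 0,"jaw": 0},
    {"slide": [0.03,0,0],"turn": 0,"jaw": 0},
    {"slide": [0.03,0,0],"turn": 0,"jaw": 0},
    {"slide": [0.03,0,0],"turn": 0,"jaw": 0},
    {"slide": [0.03,0,0],"turn": 0,"jaw": 0},
  ],
)

```text
time: 8.0
ee_pos: [0.564, 0.2503, 0.26]
eef_rot: [0.54, -0.54, -0.456, 0.456]
wrist_force: [0.6, 0.4, 0.7]
gripper_width: 0.0001
```

```bash
python3 - <<'E'
from h import *
import pickle
s=status.state(); pickle.dump(s,open('w7.pkl','wb')); b=grab('wrist','w7.png'); print(s['time'],s['ee_pos'])
E
```

```text
8.0 [0.5639793  0.25030645 0.26001099]
```

servo_tool(
  plan=[
    {"slide": [0.01,-0.05,0.02],"turn": 0,"jaw": 0},
    {"slide": [0.01,-0.08,0.02],"turn": 0,"jaw": 0},
    {"slide": [0.01,-0.08,0.02],"turn": 0,"jaw": 0},
    {"slide": [0.01,-0.08,0.02],"turn": 0,"jaw": 0},
  ],
)

```text
time: 8.45
ee_pos: [0.5463, 0.2639, 0.341]
eef_rot: [-0.54, 0.541, 0.457, -0.455]
wrist_force: [-0.1, 0.1, -0.2]
gripper_width: -0.0002
```

```bash
python3 - <<'E'
from h import *
import pickle
s=status.state(); pickle.dump(s,open('w8.pkl','wb')); b=grab('wrist','w8.png'); print(s['time'],s['ee_pos'])
a=cv2.imread('pics/w7.png');b=cv2.imread('pics/w8.png')
g=lambda im: cv2.resize(cv2.convertScaleAbs(im[230:430,60:327],alpha=1.6),(800//2*1,300),interpolation=cv2.INTER_CUBIC)
o=np.vstack([np.hstack([g(a),g(b)])]);
def h(im,x,y): return cv2.resize(cv2.convertScaleAbs(im[y:y+150,x:x+200],alpha=1.8),(400,300),interpolation=cv2.INTER_CUBIC)
o=np.vstack([o,np.hstack([h(a,60,280),h(b,60,260)])]); cv2.imwrite('pics/c4.png',o)
E
```

```text
8.45 [0.54628913 0.26385692 0.34103279]
```

View pics/c4.png

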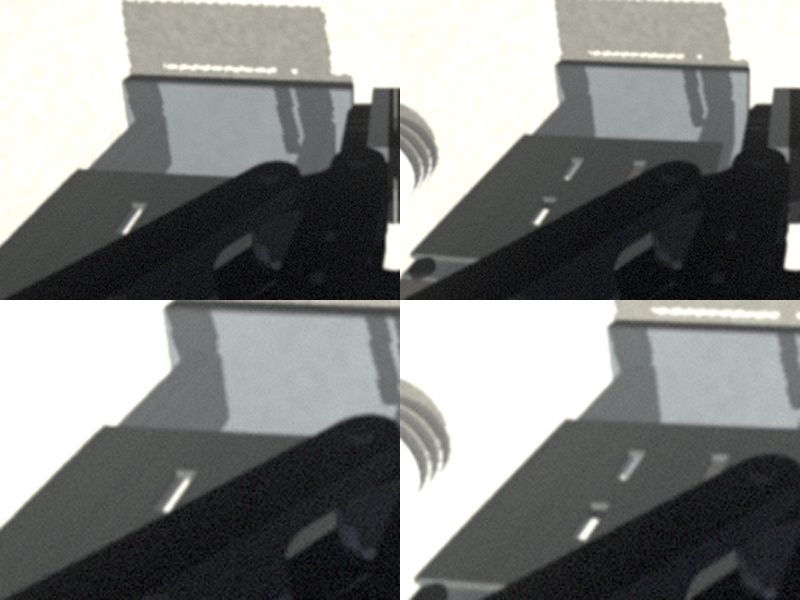

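In w8 (px), the plate's lower corners are at (144,320.5) and (273,324.7), and its top -y corner is at (68,400). The slot lower ends are at (179,335), (160,361.5) and (220,337.5). Next I'll fit the column pose to these points.

```bash
cat > colfit.py <<'E'
from h import *
import pickle
from scipy.optimize import least_squares
np.set_printoptions(precision=4,suppress=True)
s7,s8=(pickle.load(open(f'w{i}.pkl','rb')) for i in(7,8))
# (cam,state,px,(y,z on plate in mm))
O=[('wrist',s8,(144,320.5),(-86,-72)),('wrist',s8,(273,324.7),(86,-72)),('wrist',s8,(68,400),(-86,72)),
('wrist',s8,(179,335),(-25,-39)),('wrist',s8,(171,350),(-25,-11)),('wrist',s8,(160,361.5),(-25,11)),('wrist',s8,(151,381),(-25,39)),('wrist',s8,(220,337.5),(25,-39)),
('wrist',s7,(112.5,343.5),(-86,-72)),('wrist',s7,(153,365),(-25,-39)),('wrist',s7,(144,386),(-25,-11)),
('top',None,(246.7,193.3),(86,-72)),('top',None,(323.3,200.7),(-86,-72))]
def pts(p):
    x,y,z,w=p;ey=np.array([-np.sin(w),np.cos(w),0])
    return [np.array([x,y,z])+ey*o[3][0]/1e3+[0,0,o[3][1]/1e3] for o in O]
def f(p): return np.concatenate([proj(o[0],X,o[1])[0]-o[2] for o,X in zip(O,pts(p))])
r=least_squares(f,[.66,.09,.17,-.17],loss='soft_l1')
print('face x,y,mid z,yaw',r.x,np.degrees(r.x[3]));print(np.c_[f(r.x).reshape(-1,2)])
E
python3 colfit.py
```

```text
face x,y,mid z,yaw [ 0.6725  0.0898  0.1753 -0.1912] -10.955357709928272
[[-0.5946  0.3045]
 [ 0.7268 -0.0238]
 [ 1.4579 -0.8617]
 [-0.1829  1.432 ]
 [-1.8744  0.0827]
 [ 0.6016  0.6251]
 [-2.6145 -1.554 ]
 [-0.457   0.255 ]
 [ 0.6407  0.0182]
 [ 0.8563  0.4716]
 [-4.3521 -0.9907]
 [-1.712  -0.053 ]
 [-1.2402 -0.5197]]
```

```bash
python3 go.py .56 -.25 .30 187
```

```text
t 8.5 pos [0.5458 0.2635 0.3397] yaw 170.317284617318 j [ 0.4302  0.2882  1.5556 -0.      1.2982 -0.9716] F [-0.4625  0.6827 -0.1773]
slide [-0.5038  0.0398 -0.1004] turn -0.2911683116009067
```

servo_tool(
  plan=[
    {"slide": [-0.504,0,-0.1],"turn": -0.29,"jaw": 1},
    {"slide": [-0.504,0,-0.1],"turn": -0.29,"jaw": 1},
    {"slide": [-0.504,0,-0.1],"turn": -0.29,"jaw": 1},
    {"slide": [-0.504,0,-0.1],"turn": -0.29,"jaw": 1},
    {"slide": [-0.504,0,-0.1],"turn": -0.29,"jaw": 1},
    {"slide": [-0.504,0,-0.1],"turn": -0.29,"jaw": 1},
    {"slide": [-0.504,0,-0.1],"turn": -0.29,"jaw": 1},
    {"slide": [-0.504,0.04,-0.1],"turn": -0.29,"jaw": 1},
    {"slide": [-0.504,0.04,-0.1],"turn": -0.29,"jaw": 1},
    {"slide": [-0.504,0.04,-0.1],"turn": -0.29,"jaw": 1},
    {"slide": [-0.504,0.04,-0.1],"turn": -0.29,"jaw": 1},
    {"slide": [-0.504,0.04,-0.1],"turn": -0.29,"jaw": 1},
  ],
)

```text
time: 9.7
ee_pos: [0.5582, -0.2525, 0.2968]
eef_rot: [0.472, -0.468, -0.528, 0.529]
wrist_force: [0.6, 1.0, -0.3]
gripper_width: 0.0853
```

```bash
python3 - <<'E'
from h import *
import pickle
s=status.state(); pickle.dump(s,open('w9.pkl','wb')); b=grab('wrist','w9.png'); print(s['time'],s['ee_pos'],s['joint_positions'],s['qd'])
E
```

```text
9.7 [ 0.55819991 -0.25246301  0.29684772] [-4.43904100e-01  3.35909256e-01  1.58701544e+00 -5.72993128e-04
  1.22356945e+00 -2.13152615e+00] [ 0.05471613 -0.03486747  0.0121793   0.02372944  0.01667216  0.03372099]
```

View pics/w9.png

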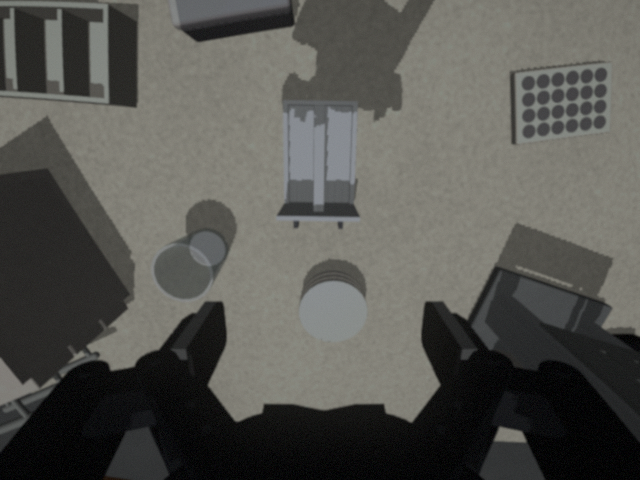

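The bracket is square-on in this view. Its web top is the bright strip at x of about 314-327 and rows 108-205, the back plate's top edge is at rows 213-221, and the tabs are at (297,224) and (340,224). I'll read the edges to sub-pixel accuracy.

```bash
python3 - <<'E'
from h import *
g=cv2.imread('pics/w9.png',0)
for r in (125,145,165,185,200): print(r,g[r,306:336].tolist())
for r in (212,215,218,221): print(r,g[r,270:370:2].tolist())
for c in (285,297,310,320,340,352): print(c,list(enumerate(g[204:234,c].tolist(),204))[::1])
E
```

```text
125 [139, 138, 141, 139, 139, 139, 135, 122, 105, 102, 108, 118, 121, 118, 124, 128, 133, 133, 122, 104, 96, 110, 129, 137, 140, 137, 141, 139, 137, 139]
145 [137, 140, 139, 139, 139, 136, 136, 130, 130, 137, 139, 138, 139, 139, 139, 138, 139, 132, 119, 102, 105, 124, 137, 139, 139, 140, 140, 138, 138, 140]
165 [140, 141, 138, 140, 140, 138, 136, 130, 134, 140, 139, 139, 139, 141, 140, 140, 139, 129, 112, 101, 108, 124, 134, 139, 140, 139, 138, 139, 141, 140]
185 [92, 93, 92, 93, 92, 94, 96, 108, 130, 139, 141, 140, 140, 141, 140, 140, 137, 126, 105, 93, 92, 90, 90, 93, 92, 92, 95, 92, 90, 91]
200 [88, 92, 91, 91, 91, 91, 93, 113, 131, 138, 140, 140, 140, 139, 140, 139, 135, 124, 105, 91, 90, 92, 89, 91, 91, 92, 91, 90, 89, 91]
212 [124, 125, 127, 128, 97, 55, 51, 55, 54, 51, 51, 49, 52, 49, 50, 54, 52, 53, 53, 51, 50, 52, 58, 60, 59, 60, 58, 51, 49, 51, 53, 52, 49, 51, 50, 53, 50, 50, 53, 52, 52, 51, 48, 58, 108, 122, 131, 130, 127, 126]
215 [128, 131, 133, 119, 88, 85, 83, 82, 83, 81, 83, 80, 79, 81, 79, 76, 75, 75, 74, 73, 70, 71, 71, 72, 69, 68, 68, 70, 68, 65, 67, 66, 60, 61, 60
[... 1975 characters left out ...]
9)]
340 [(204, 54), (205, 52), (206, 51), (207, 50), (208, 51), (209, 55), (210, 53), (211, 48), (212, 53), (213, 52), (214, 52), (215, 59), (216, 89), (217, 119), (218, 135), (219, 139), (220, 130), (221, 104), (222, 72), (223, 58), (224, 53), (225, 54), (226, 56), (227, 62), (228, 84), (229, 108), (230, 120), (231, 123), (232, 124), (233, 123)]
352 [(204, 68), (205, 58), (206, 51), (207, 49), (208, 51), (209, 49), (210, 51), (211, 50), (212, 51), (213, 51), (214, 50), (215, 57), (216, 81), (217, 117), (218, 135), (219, 141), (220, 139), (221, 134), (222, 132), (223, 126), (224, 128), (225, 130), (226, 128), (227, 129), (228, 129), (229, 129), (230, 128), (231, 129), (232, 134), (233, 133)]
```

```bash
python3 - <<'E'
from h import *
import pickle
np.set_printoptions(precision=4,suppress=True)
s=pickle.load(open('w9.pkl','rb'))
a=onplane('wrist',[[277.5,220.7],[360,221.5]],.09,s); print('plate ends',a,np.linalg.norm(a[1]-a[0]),a.mean(0))
t=onplane('wrist',[[296.4,221],[340.4,221.3]],.08,s); print('tabs',t,np.linalg.norm(t[1]-t[0]),t.mean(0))
w=onplane('wrist',[[318.9,145],[318.7,200]],.066,s); print('web',w)
d=w[1]-w[0]; v=a[0]-a[1]; v2=t[0]-t[1]
print('yaw web',np.degrees(np.arctan2(d[1],d[0])),'plate',np.degrees(np.arctan2(v[1],v[0]))+90,np.degrees(np.arctan2(v2[1],v2[0]))+90)
E
```

```text
plate ends [[ 0.5728 -0.3     0.09  ]
 [ 0.5635 -0.212   0.09  ]] 0.08852339228933293 [ 0.5681 -0.256   0.09  ]
tabs [[ 0.5732 -0.2803  0.08  ]
 [ 0.568  -0.2321  0.08  ]] 0.04851225075172577 [ 0.5706 -0.2562  0.08  ]
web [[ 0.4901 -0.2649  0.066 ]
 [ 0.5497 -0.2584  0.066 ]]
yaw web 6.213780368671688 plate 6.03118486514272 6.199992172132255
```

```bash
python3 - <<'E'
from h import *
np.set_printoptions(precision=1,suppress=True)
p=eyes.camera_params('wrist');T=p['tool_from_camera'];M=p['mtx']
for x,z in((0,0),(.0,.011),(.043,0.011),(.043,-.011)):
  for y in(-.02,-.01,0,.01,.017):
    c=T[:3,:3].T@(np.array([x,y,z])-T[:3,3]);u=np.array([c[0],-c[1]])/-c[2];u*=1+p['k1']*u@u
    print(x,z,y,u*M[0,0]+M[:2,2])
E
python3 go.py .489 -.2645 .15 186.1
```

```text
0 0 -0.02 [323.4 323.1]
0 0 -0.01 [323.4 311.6]
0 0 0 [323.4 301.5]
0 0 0.01 [323.4 292.4]
0 0 0.017 [323.4 286.7]
0.0 0.011 -0.02 [323.3 299.8]
0.0 0.011 -0.01 [323.3 289.5]
0.0 0.011 0 [323.3 280.5]
0.0 0.011 0.01 [323.4 272.4]
0.0 0.011 0.017 [323.4 267.3]
0.043 0.011 -0.02 [426.2 299.4]
0.043 0.011 -0.01 [419.9 289.2]
0.043 0.011 0 [414.2 280.2]
0.043 0.011 0.01 [409.1 272.2]
0.043 0.011 0.017 [405.9 267.1]
0.043 -0.011 -0.02 [421.4 344.6]
0.043 -0.011 -0.01 [415.6 332.2]
0.043 -0.011 0 [410.5 321.2]
0.043 -0.011 0.01 [405.9 311.3]
0.043 -0.011 0.017 [402.9 305. ]
t 9.75 pos [ 0.5586 -0.2507  0.2976] yaw -173.22595613964458 j [-0.4414  0.3344  1.5874  0.0002  1.2241 -2.1305] F [-0.4639  0.3074 -0.4322]
slide [-0.0058  0.1479  0.0702] turn 0.011764284666055747
```

Both views put the fingertips at or slightly behind the TCP level, not 17 mm ahead. A TCP height of 0.03 m for the grasp is safe under either reading. I'll move above the web and descend with the jaws part open.

servo_tool(
  plan=[
    {"slide": [-0.006,0.05,0.04],"turn": 0.012,"jaw": 0.6},
    {"slide": [-0.006,0.1,0.07],"turn": 0.012,"jaw": 0.6},
    {"slide": [-0.006,0.14,0.07],"turn": 0.012,"jaw": 0.6},
    {"slide": [-0.006,0.14,0.07],"turn": 0.012,"jaw": 0.6},
    {"slide": [-0.006,0.14,0.07],"turn": 0.012,"jaw": 0.6},
    {"slide": [-0.006,0.14,0.07],"turn": 0.012,"jaw": 0.6},
  ],
)

```text
time: 10.35
ee_pos: [0.4933, -0.2643, 0.162]
eef_rot: [-0.471, 0.473, 0.527, -0.526]
wrist_force: [-0.0, -0.2, -0.1]
gripper_width: 0.0514
```

```bash
python3 go.py .489 -.2645 .03 186.1; python3 - <<'E'
from h import *
b=grab('wrist','w10.png')
g=cv2.cvtColor(b,cv2.COLOR_RGB2GRAY)
print(proj('wrist',[[.489,-.2645,.066],[.5,-.2633,.066]]))
for r in (200,230,250,265,275): print(r,g[r,295:360:2].tolist())
E
```

```text
t 10.35 pos [ 0.4933 -0.2643  0.162 ] yaw -173.69163396081782 j [-0.5132  0.4097  1.8247  0.0002  0.9042 -2.1943] F [-0.0344 -0.2228 -0.1068]
slide [0.0005 0.132  0.0046] turn 0.003636673433067972
[[324.51248329 235.96697926]
 [324.49554429 249.98916117]]
200 [150, 151, 151, 152, 150, 149, 151, 150, 150, 149, 138, 149, 148, 151, 149, 151, 148, 151, 115, 116, 151, 151, 152, 150, 148, 151, 151, 151, 151, 150, 151, 151, 151]
230 [149, 150, 150, 151, 151, 152, 149, 149, 150, 150, 138, 150, 150, 151, 152, 150, 149, 148, 105, 111, 149, 151, 150, 149, 151, 150, 151, 151, 151, 150, 151, 151, 150]
250 [150, 151, 151, 151, 150, 151, 151, 150, 152, 151, 140, 151, 151, 151, 150, 150, 151, 145, 104, 110, 149, 150, 150, 152, 150, 151, 150, 153, 151, 150, 149, 151, 149]
265 [103, 103, 98, 94, 95, 94, 96, 94, 95, 96, 120, 151, 150, 151, 150, 150, 150, 137, 96, 94, 97, 102, 102, 101, 98, 94, 95, 94, 96, 96, 97, 102, 102]
275 [93, 95, 94, 95, 94, 95, 94, 95, 97, 93, 122, 149, 149, 149, 149, 151, 152, 134, 95, 92, 93, 92, 95, 94, 93, 93, 93, 95, 93, 93, 94, 96, 94]
```

servo_tool(
  plan=[
    {"slide": [0,0.05,0.004],"turn": 0.003,"jaw": 0.6},
    {"slide": [0,0.09,0.004],"turn": 0.003,"jaw": 0.6},
    {"slide": [0,0.12,0.004],"turn": 0.003,"jaw": 0.6},
    {"slide": [0,0.132,0.004],"turn": 0.003,"jaw": 0.6},
    {"slide": [0,0.132,0.004],"turn": 0.003,"jaw": 0.6},
    {"slide": [0,0.132,0.004],"turn": 0.003,"jaw": 0.6},
  ],
)

```text
time: 11.0
ee_pos: [0.4889, -0.2652, 0.0299]
eef_rot: [-0.472, 0.474, 0.526, -0.526]
wrist_force: [0.1, 0.2, 0.1]
gripper_width: 0.0514
```

```bash
python3 go.py .489 -.2645 .03 186.1
```

```text
t 11.0 pos [ 0.4889 -0.2652  0.0299] yaw -173.8997196061097 j [-0.5185  0.6177  1.8801  0.0001  0.6408 -2.1958] F [0.0693 0.1848 0.106 ]
slide [ 0.0007 -0.0001 -0.0002] turn 4.8937965877689095e-06
```

Close, then lift.

servo_tool(
  plan=[
    {"slide": [0,0,0],"turn": 0,"jaw": 0},
    {"slide": [0,0,0],"turn": 0,"jaw": 0},
    {"slide": [0,0,0],"turn": 0,"jaw": 0},
    {"slide": [0,0,0],"turn": 0,"jaw": 0},
    {"slide": [0,0,0],"turn": 0,"jaw": 0},
    {"slide": [0,0,0],"turn": 0,"jaw": 0},
  ],
)

```text
time: 11.6
ee_pos: [0.4881, -0.2651, 0.0295]
eef_rot: [-0.472, 0.474, 0.526, -0.526]
wrist_force: [-1.2, 0.2, 7.8]
gripper_width: 0.0113
```

servo_tool(
  plan=[
    {"slide": [0,-0.02,0],"turn": 0,"jaw": 0},
    {"slide": [0,-0.05,0],"turn": 0,"jaw": 0},
    {"slide": [0,-0.09,0],"turn": 0,"jaw": 0},
    {"slide": [0,-0.12,0],"turn": 0,"jaw": 0},
    {"slide": [0,-0.13,0],"turn": 0,"jaw": 0},
    {"slide": [0,-0.13,0],"turn": 0,"jaw": 0},
    {"slide": [0,-0.13,0],"turn": 0,"jaw": 0},
  ],
)

```text
time: 12.3
ee_pos: [0.4863, -0.264, 0.1568]
eef_rot: [0.474, -0.472, -0.526, 0.526]
wrist_force: [-0.7, 0.1, -3.9]
gripper_width: 0.0114
```

```bash
python3 - <<'E'
from h import *
import pickle
np.set_printoptions(precision=4,suppress=True)
s=status.state();print(s['wrist_force'],s['moment'],s['gripper_width'])
pickle.dump(s,open('w11.pkl','wb'));b=grab('wrist','w11.png');Q=rq(s['eef_rot']);print(Q[:,1],s['ee_pos'])
g=cv2.cvtColor(b,cv2.COLOR_RGB2GRAY)
# predicted rows of the plate top outer edge/tabs if held as planned
ex=-Q[:,2]*[1,1,0]; ey=Q[:,0]; X0=s['ee_pos']+ex*.08
P=[X0+ey*a+[0,0,.06] for a in(-.045,.045)]+[X0+ey*a+ex*.0055+[0,0,.05] for a in(-.025,.025)]
print(proj('wrist',P,s))
E
python3 go.py .489 -.2645 .16 186.1
```

```text
[-0.6661  0.1445 -3.8747] [-0.0079  0.1336  0.0384] 0.011397128980238584
[-0.0019  0.001  -1.    ] [ 0.4863 -0.264   0.1568]
[[213.427  542.9431]
 [434.1129 542.804 ]
 [266.5228 528.1548]
 [380.9428 528.081 ]]
t 12.35 pos [ 0.486  -0.2639  0.1563] yaw -173.9183067854271 j [-0.519   0.4117  1.8384 -0.      0.8948 -2.1959] F [ 0.0129 -0.2895 -2.955 ]
slide [-0.0009 -0.0037 -0.0029] turn -0.0003195136811588777
```

View pics/w11.png

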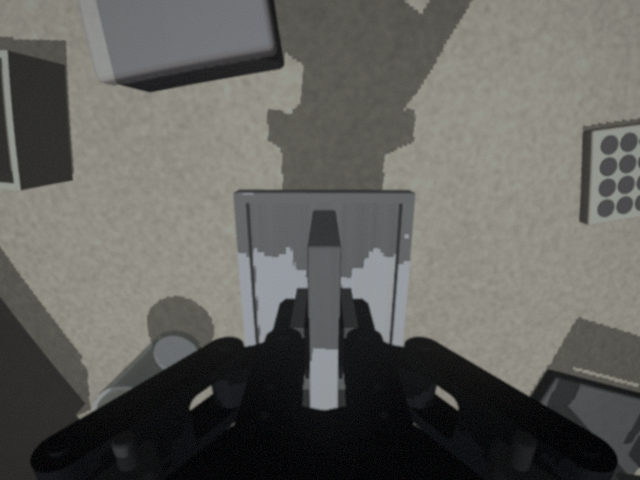

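The bracket is held by the web and looks level, with a width of 11.4 mm and a load of about 0.35 kg. Now I'll move to a standoff in front of the slots.

```bash
python3 go.py .5547 .1126 .160 169.04;  python3 - <<'E'
from h import *
import pickle
np.set_printoptions(precision=1,suppress=True)
s=pickle.load(open('w11.pkl','rb'));Q=rq(s['eef_rot']);ex=-Q[:,2]*[1,1,0];ey=Q[:,0]
B=s['ee_pos']+ex*.0809-[0,0,.0295]  # under mounting face
print('web end top',proj('wrist',[B-ex*.12+ey*a+[0,0,.066] for a in(-.006,.006)],s),'seen 313-338,212')
print('tray end',proj('wrist',[B-ex*.13+ey*a+[0,0,.012] for a in(-.045,.045)],s),'seen 235/414,191')
E
```

```text
t 12.35 pos [ 0.486  -0.2639  0.1563] yaw -173.9183067854271 j [-0.519   0.4117  1.8384 -0.      0.8948 -2.1959] F [ 0.0129 -0.2895 -2.955 ]
slide [ 0.3671 -0.0033 -0.1082] turn 0.29743365670907385
web end top [[305.8 247.7]
 [340.7 247.7]] seen 313-338,212
tray end [[231.5 194.3]
 [415.  194.1]] seen 235/414,191
```

servo_tool(
  plan=[
    {"slide": [0.05,-0.01,-0.015],"turn": 0.05,"jaw": 0},
    {"slide": [0.09,-0.01,-0.03],"turn": 0.1,"jaw": 0},
    {"slide": [0.13,-0.01,-0.04],"turn": 0.15,"jaw": 0},
    {"slide": [0.17,-0.01,-0.05],"turn": 0.2,"jaw": 0},
    {"slide": [0.21,-0.01,-0.06],"turn": 0.25,"jaw": 0},
    {"slide": [0.25,-0.01,-0.075],"turn": 0.297,"jaw": 0},
    {"slide": [0.29,-0.005,-0.085],"turn": 0.297,"jaw": 0},
    {"slide": [0.33,-0.003,-0.098],"turn": 0.297,"jaw": 0},
    {"slide": [0.355,-0.003,-0.105],"turn": 0.297,"jaw": 0},
    {"slide": [0.367,-0.003,-0.108],"turn": 0.297,"jaw": 0},
    {"slide": [0.367,-0.003,-0.108],"turn": 0.297,"jaw": 0},
    {"slide": [0.367,-0.003,-0.108],"turn": 0.297,"jaw": 0},
  ],
)

```text
time: 13.55
ee_pos: [0.5549, 0.1111, 0.16]
eef_rot: [0.546, -0.545, -0.449, 0.451]
wrist_force: [-0.4, -0.1, -3.9]
gripper_width: 0.011
```

```bash
python3 go.py .5547 .1126 .160 169.04; python3 - <<'E'
from h import *
import pickle
np.set_printoptions(precision=1,suppress=True)
s=status.state();pickle.dump(s,open('s12.pkl','wb'));Q=rq(s['eef_rot']);ex=-Q[:,2]*[1,1,0];ey=Q[:,0]
a=grab('side','s12.png');t=grab('top','t12.png')
B=s['ee_pos']+ex*.0809-[0,0,.0295]
for n,im in(('side',a),('top',t)):
  P=proj(n,[B+ey*.045,B+ey*.045+[0,0,.09],B+ey*.045-ex*.13,B-ey*.045+[0,0,.09],B+ey*.025+ex*.011+[0,0,.08]],s);print(n,P)
  K=4
  x0,y0=(P.min(0)-14).astype(int);c=im[y0:y0+90,x0:x0+100].copy();print('crop origin',x0,y0)
  c=cv2.resize(c,None,fx=K,fy=K,interpolation=cv2.INTER_CUBIC)
  for p in P: cv2.drawMarker(c,tuple(int(v) for v in (p-[x0,y0]+.5)*K),(255,0,0),cv2.MARKER_CROSS,8,1)
  cv2.imwrite(f'pics/c_{n}.png',c[:,:,::-1])
A=[cv2.imread(f'pics/c_{n}.png') for n in('side','top')];A=[cv2.resize(x,(400,360)) if x.shape!=(360,400,3) else x for x in A];cv2.imwrite('pics/c5.png',np.hstack(A))
E
```

```text
t 13.55 pos [0.5549 0.1111 0.16  ] yaw 169.07761317957858 j [ 0.1767  0.4229  1.8083 -0.0004  0.9127 -1.2032] F [-0.3651 -0.0703 -3.9356]
slide [0.0014 0.     0.0005] turn 0.0006564738257899273
side [[271.5 259.3]
 [268.8 229.7]
 [322.4 266.6]
 [280.  209.7]
 [267.4 227.9]]
crop origin 253 195
top [[260.  207.8]
 [253.2 193.8]
 [252.1 267.3]
 [299.  197.9]
 [264.8 191.1]]
crop origin 238 177
```

View pics/c5.png

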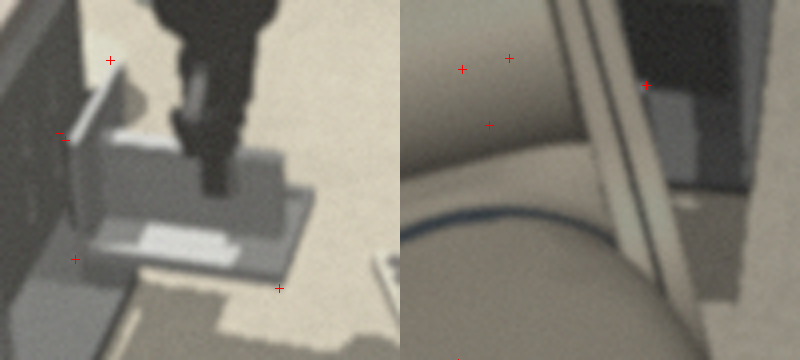

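The held bracket matches its predicted corners to within about 1-3 px and shows no gross tilt. Next comes a slow approach, feeling for contact.

servo_tool(
  plan=[
    {"slide": [0.0014,0,-0.01],"turn": 0,"jaw": 0},
    {"slide": [0.0014,0,-0.02],"turn": 0,"jaw": 0},
    {"slide": [0.0014,0,-0.024],"turn": 0,"jaw": 0},
    {"slide": [0.0014,0,-0.027],"turn": 0,"jaw": 0},
    {"slide": [0.0014,0,-0.03],"turn": 0,"jaw": 0},
    {"slide": [0.0014,0,-0.033],"turn": 0,"jaw": 0},
    {"slide": [0.0014,0,-0.035],"turn": 0,"jaw": 0},
    {"slide": [0.0014,0,-0.035],"turn": 0,"jaw": 0},
    {"slide": [0.0014,0,-0.035],"turn": 0,"jaw": 0},
  ],
)

```text
time: 14.55
ee_pos: [0.5782, 0.1081, 0.1587]
eef_rot: [0.552, -0.539, -0.443, 0.457]
wrist_force: [-41.9, 13.6, 16.7]
gripper_width: 0.0112
```

```bash
cat > rel.py <<'E'
from h import *
np.set_printoptions(precision=4,suppress=True)
s=status.state();c=np.array([.6725,.0898,.1753]);w=-.1912
R=np.array([[np.cos(w),np.sin(w),0],[-np.sin(w),np.cos(w),0],[0,0,1]])
Q=rq(s['eef_rot'])
print(s['time'],'est. face in slot frame (mm)',1e3*(R@(s['ee_pos']-c)+[.0809,0,.0205]),'F col',R@s['wrist_force'],'M',R@s['moment'],'toolx,y',Q[:,0],Q[:,1],s['gripper_width'])
E
python3 rel.py
```

```text
14.55 est. face in slot frame (mm) [-15.1725   0.0435   3.893 ] F col [-43.7001   5.4362  16.696 ] M [ 0.7622  6.3922 -0.1968] toolx,y [ 0.1911  0.9816 -0.0033] [-0.0268  0.0018 -0.9996] 0.011238907872421204
```

Contact came at about 15 mm short with 44 N, so the tabs are on the plate face and not in the slots. I'll back off at once and refine the alignment from the pictures I already have.

servo_tool(
  plan=[
    {"slide": [0,0,0.01],"turn": 0,"jaw": 0},
    {"slide": [0,0,0.018],"turn": 0,"jaw": 0},
    {"slide": [0,0,0.018],"turn": 0,"jaw": 0},
    {"slide": [0,0,0.018],"turn": 0,"jaw": 0},
  ],
)

```text
time: 14.95
ee_pos: [0.5739, 0.1097, 0.1616]
eef_rot: [-0.545, 0.546, 0.451, -0.449]
wrist_force: [-0.7, -0.6, -3.6]
gripper_width: 0.0109
```

```bash
python3 rel.py; python3 - <<'E'
from h import *
g=cv2.imread('pics/w8.png',0)
print('w8');print('     ',list(range(142,190)))
for r in range(331,388,2): print(r,g[r,142:190].tolist())
for r in range(331,350,2): print(r,g[r,208:232].tolist())
g=cv2.imread('pics/w11.png',0);print('w11')
for r in (216,230,245,260,275): print(r,g[r,300:350].tolist())
E
```

```text
14.95 est. face in slot frame (mm) [-19.6633   0.7717   6.7612] F col [-0.5655 -0.7342 -3.6307] M [ 0.0192  0.0753 -0.0488] toolx,y [0.19   0.9818 0.0005] [ 0.0018  0.0001 -1.    ] 0.010900344047250607
w8
      [142, 143, 144, 145, 146, 147, 148, 149, 150, 151, 152, 153, 154, 155, 156, 157, 158, 159, 160, 161, 162, 163, 164, 165, 166, 167, 168, 169, 170, 171, 172, 173, 174, 175, 176, 177, 178, 179, 180, 181, 182, 183, 184, 185, 186, 187, 188, 189]
331 [47, 51, 46, 45, 48, 47, 48, 48, 45, 49, 45, 50, 50, 46, 49, 47, 46, 47, 49, 47, 47, 46, 47, 46, 48, 50, 49, 47, 46, 48, 49, 47, 46, 45, 48, 48, 49, 44, 49, 48, 43, 47, 45, 46, 43, 49, 43, 46]
333 [48, 50, 48, 49, 50, 47, 51, 48, 45, 45, 47, 46, 46, 50, 44, 48, 48, 46, 47, 47, 47, 49, 46, 44, 48, 48, 50, 45, 45, 47, 48, 45, 45, 50, 46, 47, 46, 45, 47, 47, 44, 48, 47, 46, 43, 44, 46, 44]
335 [49, 48, 49, 46, 45, 48, 47, 46, 50, 48, 47, 51, 48, 47, 48, 49, 44, 46, 49, 48, 45, 49, 47, 44, 48, 48, 48, 48, 46, 48, 44, 52, 53, 61, 64, 65, 66, 63, 61, 60, 56, 46, 44, 46, 44, 45, 48, 44]
337 [52, 48, 50, 47, 50, 47, 48, 47, 48, 47, 48, 48, 47, 
[... 6395 characters left out ...]
4, 53, 53, 54, 51, 52, 56, 61, 75, 94, 99, 96, 97, 96, 97, 94, 97, 99, 98, 99]
245 [96, 98, 98, 97, 98, 97, 90, 79, 65, 60, 63, 59, 60, 63, 62, 65, 60, 62, 58, 61, 61, 62, 61, 58, 62, 62, 60, 59, 58, 61, 60, 60, 60, 61, 61, 60, 59, 58, 62, 61, 72, 88, 95, 95, 95, 96, 97, 96, 98, 97]
260 [98, 97, 95, 97, 96, 96, 90, 80, 82, 92, 95, 95, 96, 94, 96, 96, 98, 97, 98, 95, 95, 96, 97, 96, 96, 96, 97, 98, 97, 96, 96, 95, 93, 94, 92, 95, 95, 94, 95, 88, 83, 85, 91, 94, 94, 96, 93, 93, 96, 96]
275 [155, 155, 155, 154, 147, 129, 102, 84, 82, 89, 97, 96, 96, 97, 98, 96, 97, 98, 97, 97, 94, 95, 96, 97, 95, 95, 97, 97, 97, 96, 96, 96, 95, 95, 92, 93, 95, 95, 93, 87, 84, 89, 93, 97, 95, 95, 98, 96, 94, 96]
```

```bash
python3 - <<'E'
import re
t=open('colfit.py').read()
t=t.replace("(179,335)","(178.3,334.3)").replace("(171,350)","(170.7,350.2)").replace("(160,361.5)","(159.3,360.3)").replace("(151,381)","(150.3,380.2)").replace("(220,337.5)","(219.8,336.2)")
open('colfit2.py','w').write(t+"""
S=[3,4,5,6,7]
for name,idx in (('slots8',S),('slots8+corners8',S+[0,1,2]),('corners only',[0,1,2,8,11,12])):
    k=np.array([[2*i,2*i+1] for i in idx]).ravel()
    q=least_squares(lambda p:np.r_[f(p)[k],(p[3]+.19)/.02],r.x); print(name,q.x); print(f(q.x)[k].reshape(-1,2).round(1).tolist())
g=cv2.imread('pics/w7.png',0)
for i in range(359,392,2): print(i,g[i,136:164].tolist())
g=cv2.imread('pics/w8.png',0)
print('BL');
for i in range(314,326): print(i,g[i,136:160:2].tolist())
""")
E
python3 colfit2.py
```

```text
face x,y,mid z,yaw [ 0.6723  0.0895  0.1751 -0.189 ] -10.829297980446725
[[-0.7701  0.2714]
 [ 0.4487 -0.3125]
 [ 1.2842 -0.9853]
 [ 0.2857  1.9905]
 [-1.8151 -0.2772]
 [ 1.0534  1.6481]
 [-2.1724 -0.9571]
 [-0.5236  1.3348]
 [ 0.4526 -0.0411]
 [ 0.587   0.2731]
 [-4.6322 -1.222 ]
 [-1.5294  0.1141]
 [-1.0543 -0.5155]]
slots8 [ 0.6699  0.0921  0.1775 -0.1837]
[[1.0, 1.2], [-1.2, -1.0], [1.6, 1.0], [-1.7, -1.4], [0.5, 0.4]]
slots8+corners8 [ 0.6707  0.0913  0.1771 -0.1871]
[[0.6, 1.6], [-1.5, -0.6], [1.3, 1.4], [-2.0, -1.1], [0.1, 0.9], [-0.6, -0.1], [1.3, -0.9], [0.9, -0.9]]
corners only [ 0.6728  0.0883  0.1747 -0.19  ]
[[-1.3, 0.5], [-0.3, 0.0], [0.7, -0.8], [-0.2, 0.2], [-1.0, -0.1], [-0.6, -0.7]]
359 [46, 43, 44, 46, 44, 45, 47, 44, 47, 46, 46, 44, 46, 46, 45, 46, 46, 48, 46, 46, 42, 48, 44, 45, 46, 45, 46, 45]
361 [44, 49, 49, 46, 47, 51, 45, 47, 46, 44, 43, 49, 44, 48, 43, 48, 41, 47, 46, 46, 46, 45, 46, 45, 45, 46, 43, 45]
363 [46, 47, 46, 44, 45, 45, 46, 44, 47, 48, 45, 45, 48, 47, 47, 48, 44, 45, 45, 43, 43, 47, 47, 45, 42, 44, 43, 47]
365 [47, 47, 47, 45, 46, 44, 46, 45, 42
[... 1617 characters left out ...]
6]
BL
314 [161, 165, 164, 161, 160, 167, 164, 165, 129, 74, 60, 66]
315 [158, 164, 166, 160, 162, 165, 164, 153, 104, 64, 62, 65]
316 [158, 164, 168, 162, 160, 167, 161, 133, 77, 64, 63, 64]
317 [162, 164, 170, 159, 156, 165, 153, 104, 66, 63, 63, 64]
318 [164, 165, 165, 149, 141, 149, 131, 78, 60, 62, 61, 62]
319 [165, 163, 160, 126, 110, 117, 96, 60, 56, 59, 58, 58]
320 [166, 163, 145, 92, 70, 76, 63, 50, 53, 52, 53, 56]
321 [162, 160, 119, 65, 50, 53, 49, 48, 50, 48, 50, 49]
322 [163, 141, 89, 52, 50, 47, 48, 50, 49, 45, 48, 51]
323 [159, 120, 63, 45, 47, 52, 51, 50, 48, 51, 48, 49]
324 [145, 90, 53, 49, 50, 53, 48, 47, 47, 50, 47, 49]
325 [122, 63, 50, 49, 45, 48, 49, 47, 51, 49, 47, 50]
```

```bash
sed -i '/^g=cv2/,$d' colfit2.py; sed -i 's/(153,365)/(152.6,364.2)/; s/(144,386)/(141.3,386)/' colfit2.py; cat >> colfit2.py <<'E'
print('----')
for xx in (None,.667,.669,.671):
  for name,idx in (('slots',S+[9,10]),('slots+corners',S+[9,10,0,1,2,8])):
    k=np.array([[2*i,2*i+1] for i in idx]).ravel()
    q=least_squares(lambda p:np.r_[f(p)[k],(p[3]+.19)/.02,0 if xx is None else (p[0]-xx)*1e4],r.x); print(name,q.x,q.cost)
E
python3 colfit2.py | sed -n '/----/,$p'
```

```text
----
slots [ 0.6696  0.0927  0.1784 -0.1823] 10.582146943089032Traceback (most recent call last):
  File "colfit2.py", line 26, in <module>
    q=least_squares(lambda p:np.r_[f(p)[k],(p[3]+.19)/.02,0 if xx is None else (p[0]-xx)*1e4],r.x); print(name,q.x,q.cost)
    return func(*args, **kwargs)
    result = trf(vector_fun.fun, vector_fun.jac, x0, f0, J0, lb, ub, ftol, xtol,
                 gtol, max_nfev, x_scale, loss_function, tr_solver,
                 tr_options.copy(), verbose, callback=callback_wrapped)
    return trf_no_bounds(
        fun, jac, x0, f0, J0, ftol, xtol, gtol, max_nfev, x_scale,
        loss_function, tr_solver, tr_options, verbose, callback=callback)
    J = jac(x)
    self._update_jac()
    ~~~~~~~~~~~~~~~~^^
    self.J = self.jac_wrapped(xp_copy(self.x), f0=self.f)
             ~~~~~~~~~~~~~~~~^^^^^^^^^^^^^^^^^^^^^^^^^^^^
    J, dct = approx_derivative(
             ~~~~~~~~~~~~~~~~~^
        self.fun,
        ^^^^^^^^^
    ...<2 lines>...
        **self.finite_diff_options,
        ^^^^^^^^^^^^^^^^^^^^^^^^^^^
    )
    ^
    J, _nfev = _dense_difference(fu
[... 580 characters left out ...]
gs)
           ~~~~~~^^^^^^^^^^^^^^^^^^^^^^^^^^^^^^
  File "colfit2.py", line 26, in <lambda>
    q=least_squares(lambda p:np.r_[f(p)[k],(p[3]+.19)/.02,0 if xx is None else (p[0]-xx)*1e4],r.x); print(name,q.x,q.cost)
                                   ~^^^
  File "colfit2.py", line 14, in f
    def f(p): return np.concatenate([proj(o[0],X,o[1])[0]-o[2] for o,X in zip(O,pts(p))])
                                     ~~~~^^^^^^^^^^^^^
  File "h.py", line 19, in proj
    p,A,e=campose(n,st); c=(np.atleast_2d(X)-e)@A; s=np.c_[c[:,0]/-c[:,2],-c[:,1]/-c[:,2]]
          ~~~~~~~^^^^^^
  File "h.py", line 8, in campose
    p=eyes.camera_params(n)
ValueError: time passes only in moves, steps and waits
```

The refined slot fit is face (0.6696, 0.0927), middle z 0.178. My first try was therefore about 2.3 mm too far to -y and about 3 mm low, and the contact depth supports this. (The script stopped on a camera_params error after its first fit, which is enough.) I'll correct and retry.

servo_tool(
  plan=[
    {"slide": [0.002,-0.002,0],"turn": 0,"jaw": 0},
    {"slide": [0.002,-0.002,0],"turn": 0,"jaw": 0},
    {"slide": [0.002,-0.002,-0.003],"turn": 0,"jaw": 0},
    {"slide": [0.002,-0.002,-0.006],"turn": 0,"jaw": 0},
    {"slide": [0.002,-0.002,-0.009],"turn": 0,"jaw": 0},
    {"slide": [0.002,-0.002,-0.01],"turn": 0,"jaw": 0},
    {"slide": [0.002,-0.002,-0.01],"turn": 0,"jaw": 0},
  ],
)

```text
time: 15.65
ee_pos: [0.5831, 0.1099, 0.1631]
eef_rot: [-0.545, 0.545, 0.45, -0.45]
wrist_force: [0.9, 0.1, -2.9]
gripper_width: 0.0111
```

```bash
python3 rel.py
```

```text
15.65 est. face in slot frame (mm) [-10.6992   2.793    8.2575] F col [ 0.8199  0.2616 -2.9206] M [ 0.0564  0.0954 -0.0224] toolx,y [0.1898 0.9818 0.    ] [ 0. -0. -1.] 0.011143620566213914
```

The tabs have entered, 4.5 mm past the earlier contact with no force. I'll push on until the face touches.

servo_tool(
  plan=[
    {"slide": [0,0,-0.002],"turn": 0,"jaw": 0},
    {"slide": [0,0,-0.004],"turn": 0,"jaw": 0},
    {"slide": [0,0,-0.006],"turn": 0,"jaw": 0},
    {"slide": [0,0,-0.0075],"turn": 0,"jaw": 0},
    {"slide": [0,0,-0.0075],"turn": 0,"jaw": 0},
  ],
)

```text
time: 16.15
ee_pos: [0.5887, 0.1089, 0.1627]
eef_rot: [0.546, -0.545, -0.449, 0.451]
wrist_force: [-4.9, 2.5, -0.8]
gripper_width: 0.0112
```

```bash
python3 rel.py
```

```text
16.15 est. face in slot frame (mm) [-4.9756  2.8404  7.9236] F col [-5.3304  1.5348 -0.7659] M [ 0.1404  1.0838 -0.1837] toolx,y [ 0.1901  0.9818 -0.0003] [-0.0037  0.0004 -1.    ] 0.011179095637361372
```

The face is on the plate at about 5 N. Now I'll lower it gently until the necks bear.

servo_tool(
  plan=[
    {"slide": [0,0.002,-0.0005],"turn": 0,"jaw": 0},
    {"slide": [0,0.004,-0.0005],"turn": 0,"jaw": 0},
    {"slide": [0,0.006,-0.0005],"turn": 0,"jaw": 0},
    {"slide": [0,0.008,-0.0005],"turn": 0,"jaw": 0},
    {"slide": [0,0.01,-0.0005],"turn": 0,"jaw": 0},
    {"slide": [0,0.01,-0.0005],"turn": 0,"jaw": 0},
  ],
)

```text
time: 16.75
ee_pos: [0.5888, 0.1087, 0.1524]
eef_rot: [0.546, -0.544, -0.449, 0.451]
wrist_force: [-5.3, 1.0, -1.7]
gripper_width: 0.0112
```

```bash
python3 rel.py
```

```text
16.75 est. face in slot frame (mm) [-4.8566  2.6123 -2.3673] F col [-5.4106 -0.0299 -1.652 ] M [ 0.0337  1.1846 -0.2192] toolx,y [ 0.19    0.9818 -0.0008] [-0.0043  0.     -1.    ] 0.011169567955498895
```

servo_tool(
  plan=[
    {"slide": [0,0.001,0],"turn": 0,"jaw": 0},
    {"slide": [0,0.002,0],"turn": 0,"jaw": 0},
    {"slide": [0,0.003,0],"turn": 0,"jaw": 0},
    {"slide": [0,0.004,0],"turn": 0,"jaw": 0},
    {"slide": [0,0.005,0],"turn": 0,"jaw": 0},
    {"slide": [0,0.005,0],"turn": 0,"jaw": 0},
  ],
)

```text
time: 17.35
ee_pos: [0.5884, 0.1091, 0.1506]
eef_rot: [0.547, -0.544, -0.449, 0.451]
wrist_force: [-20.3, 1.2, 24.2]
gripper_width: 0.011
```

```bash
python3 rel.py
```

```text
17.35 est. face in slot frame (mm) [-5.3506  2.9595 -4.1996] F col [-20.205   -2.6924  24.2255] M [-0.4696  2.4619 -0.4681] toolx,y [ 0.1906  0.9817 -0.0001] [-0.0042  0.0007 -1.    ] 0.011043167639252022
```

Seated: it stopped 12 mm below entry with 24 N upward, which puts the slot middle at z of about 0.180, agreeing with vision. I'll relieve the load before letting go.

servo_tool(
  plan=[
    {"slide": [0,-0.0015,0],"turn": 0,"jaw": 0},
    {"slide": [0,-0.0025,0],"turn": 0,"jaw": 0},
    {"slide": [0,-0.0025,0],"turn": 0,"jaw": 0},
    {"slide": [0,-0.0025,0],"turn": 0,"jaw": 0},
  ],
)

```text
time: 17.75
ee_pos: [0.5885, 0.1088, 0.1512]
eef_rot: [0.547, -0.544, -0.449, 0.451]
wrist_force: [-10.7, 2.3, 8.3]
gripper_width: 0.0114
```

```bash
python3 rel.py
```

```text
17.75 est. face in slot frame (mm) [-5.1635  2.7448 -3.6116] F col [-10.9144   0.1884   8.2622] M [-0.0538  1.6232 -0.4147] toolx,y [ 0.1907  0.9817 -0.0004] [-0.0044  0.0005 -1.    ] 0.0113540696470947
```

servo_tool(
  plan=[
    {"slide": [0,0,0.001],"turn": 0,"jaw": 0.1},
    {"slide": [0,0,0.001],"turn": 0,"jaw": 0.25},
    {"slide": [0,0,0.001],"turn": 0,"jaw": 0.45},
    {"slide": [0,0,0.001],"turn": 0,"jaw": 0.45},
    {"slide": [0,0,0.001],"turn": 0,"jaw": 0.45},
  ],
)

```text
time: 18.25
ee_pos: [0.5902, 0.1087, 0.1508]
eef_rot: [-0.545, 0.545, 0.45, -0.45]
wrist_force: [0.1, 0.8, 0.1]
gripper_width: 0.0383
```

```bash
python3 rel.py
```

```text
18.25 est. face in slot frame (mm) [-3.4826  2.9278 -4.0048] F col [-0.0701  0.8507  0.1052] M [-0.0068 -0.0558 -0.0336] toolx,y [0.1896 0.9819 0.0002] [ 0.0008  0.0001 -1.    ] 0.0382529156574697
```

servo_tool(
  plan=[
    {"slide": [0,-0.02,0],"turn": 0,"jaw": 0.45},
    {"slide": [0,-0.05,0],"turn": 0,"jaw": 0.45},
    {"slide": [0,-0.09,0],"turn": 0,"jaw": 0.45},
    {"slide": [0,-0.12,0.03],"turn": 0,"jaw": 0.45},
    {"slide": [0,-0.12,0.08],"turn": 0,"jaw": 0.45},
    {"slide": [-0.05,-0.12,0.12],"turn": 0,"jaw": 0.45},
    {"slide": [-0.1,-0.12,0.15],"turn": 0,"jaw": 0.45},
    {"slide": [-0.15,-0.12,0.15],"turn": 0,"jaw": 0.45},
    {"slide": [-0.2,-0.12,0.15],"turn": 0,"jaw": 0.45},
    {"slide": [-0.2,-0.12,0.15],"turn": 0,"jaw": 0.45},
    {"slide": [-0.2,-0.12,0.15],"turn": 0,"jaw": 0.45},
  ],
)

```text
time: 19.35
ee_pos: [0.404, -0.0613, 0.2709]
eef_rot: [-0.546, 0.547, 0.449, -0.449]
wrist_force: [-0.5, 0.4, 0.2]
gripper_width: 0.0386
```

```bash
python3 rel.py; python3 - <<'E'
from h import *
np.set_printoptions(precision=1,suppress=True)
s=status.state()
w=-.187;ex=np.array([np.cos(w),np.sin(w),0]);ey=np.array([-np.sin(w),np.cos(w),0]);F=np.array([.669,.0925,.171])
P=[F+ey*.045+[0,0,-.05],F+ey*.045+[0,0,.04],F+ey*.045-ex*.13+[0,0,-.05],F-ey*.045-ex*.13+[0,0,-.05],F-ey*.045+[0,0,.04]]
o=[]
for n,m in(('side','s13'),('top','t13')):
  im=grab(n,m+'.png');p=proj(n,P,s);print(n,p);x0,y0=(p.mean(0)-[40,40]).astype(int) if n=='side' else (200,120)
  if n=='top': x0,y0=150,130; c=cv2.resize(im[y0:y0+180,x0:x0+200],(400,360),interpolation=cv2.INTER_CUBIC);k=2
  else: c=cv2.resize(im[y0:y0+90,x0:x0+100],(400,360),interpolation=cv2.INTER_CUBIC);k=4
  for q in p: cv2.drawMarker(c,tuple(int(v) for v in (q-[x0,y0]+.5)*k),(255,0,0),cv2.MARKER_CROSS,6,1)
  o.append(c)
cv2.imwrite('pics/c6.png',np.hstack(o)[:,:,::-1])
E
```

```text
19.35 est. face in slot frame (mm) [-153.9608 -199.3273  116.1317] F col [-0.5864  0.2587  0.1603] M [ 0.0126 -0.0306 -0.0194] toolx,y [ 0.1933  0.9811 -0.0004] [ 0.0007 -0.0005 -1.    ] 0.03859678166068613
side [[258.3 261.2]
 [255.  232. ]
 [308.5 268.4]
 [317.  246.7]
 [266.8 212. ]]
top [[261.1 193.9]
 [254.5 178.8]
 [253.6 252. ]
 [295.8 255.7]
 [299.5 182.7]]
```

View pics/c6.png

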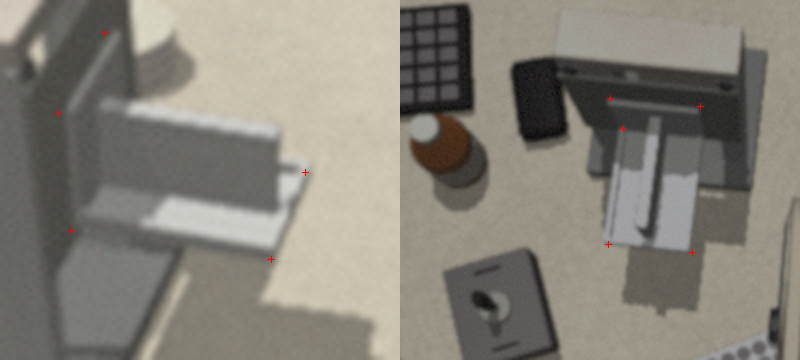

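The bracket hangs by itself. In the side view its corners are within about 2 px of the seated prediction, and in the top view it is square to the plate with the grey toggle upright. The arm is clear with no force on it, so I'm handing in.

```bash
python3 -c "
from plant import ctrl
print(ctrl.close_job())"
```

```text
the job is handed in; nothing more can be done
None
```

The jog switch is at centre off and the bracket hangs in the carriage slots, let go. I handed the job in at about 19.5 s. The hand-in gives no verdict, so the result rests on my own checks.

**Jog switch**
- My first two pushes failed: the first did nothing, and on the second the fingertips stood on the paddle's end at about 34 N.
- I backed off, went 20 mm lower and pushed again. The wrist view then showed the paddle upright, within about 4 px of where it should be, before I touched the bracket.

**Bracket**
- The first insertion hit the plate face, peaking at about 44 N. I refitted the slot position from the close pictures and moved about 2 mm sideways and 2 mm up.
- The tabs then went in without force. The face met the plate at about 5 N, and lowering about 12 mm seated the necks at about 24 N upward.
- I eased the load, opened the jaws and saw the wrist force drop to about zero.

**Last checks**
- **Position:** the side and top views show the bracket hanging free and square to the plate, within about 2 px (a few mm) of prediction. That is too coarse to prove the 4 mm face limit by sight; for that I rely on the contact felt.
- **Arm and bystanders:** the arm ended clear with no load. I touched no bystander knowingly, but did not measure their positions again.

**What disagreed**
- The closed fingertips looked level with the TCP, not 17 mm ahead of it.
- Plate-corner and slot fits differed by about 3 mm. Contact agreed with the slot fit.
- One fitting script stopped partway on an interface error, after giving the number I needed.

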